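# Put the upper tier on the spice rack and stand the spice jar on it

## Robot

A 7-joint arm with a two-finger parallel gripper is mounted at the origin on the work surface; the furniture and walls round the work are solid. World frame = base frame: x ahead of the robot, y to its left, z up, the work surface at z = 0. Lengths are in m, angles in rad, forces in N, time in s.
With the tool pointing down it reaches from about 0.4 to 0.85 m from the base axis. Payload 10.4 kg.
Tool frame: the origin (TCP) lies between the finger pads; the fingertips stand manip.finger_overhang ahead of it and the grasp point (between the pads) lies 11 mm behind it (manip.finger_overhang is the distance from the TCP to the fingertips, in m); x points along the fingers, z is the direction in which the jaws open and shut, and the axes are right-handed (so a half turn about x gives the same grasp; the last joint's range is limited). The gripper opens to 85 mm and grips with 20 to 120 N. Pads are 22 mm wide; open, the fingers measure 114 mm over their backs; the gripper's body (76 mm by 85 mm) begins 54 mm behind the grasp point. The pads swing forward as they close: fully open they stand 13 mm farther back than shut.
Start: joints at [1.257, 0.332, -0.065, 1.46, 0.022, 1.35, -0.088], TCP at [0.179, -0.599, 0.239] pointing down, gripper open.
Joint ranges: [-2.6, 2.6], [-0.5, 2.12], [-1.47, 1.34], [0.16, 2.42], [-1.27, 4.41], [0.06, 2.06], [-2.6, 2.6]. Speed limits (rad/s): [2.22, 2.22, 2.79, 2.79, 3.14, 3.14, 3.14].

## Interface

Orientations are given as a unit quaternion [x, y, z, w].
In Python, from workcell import get_obs, camera, workorder, manip gives the robot as it stands. The module is installed in compiled form; this text tells all that it offers.
- The arm moves only by the tool play_rows, never from a script. Its argument "increments" is text: rows parted by semicolons, each of 4 numbers parted by spaces: the shift along the tool's x, y, z in m, then the turn about the tool's x in rad. A call has 1 to 20 rows; each row shifts and turns the pose as measured when the row begins, along the tool's axes as they then stand; what a row does not reach is not made up. A row lasts 1/10 s, in which the tool goes at most 50 mm and 8.59 degrees, less where a joint would pass 70% of its speed; a pose out of reach is approached as far as the arm can. A call is refused whole if a number of a shift passes 0.05 or a number of a turn 0.15, either way. A call with a gripper value outside its range is refused whole. "hand" is the gripper command: -1 is fully open, 1 is shut, values between are in proportion, set as the call begins (left out, the last holds). The fingers move at their own pace and stop on an object; "squeeze" is the grip in N (left out, the last holds). Time passes only in rows, so rows that do not move let the fingers close. It gives the time, the measured TCP pose, the force and the opening at its end, in the units of the state.
- get_obs(): the state, without advancing time (a new reading comes with each control period).
- camera(name): name is "scene" or "top" or "wrist"; returns a dict with "img" (384x512x3 uint8, blue, green, red), "fov_y" (degrees; the focal length in pixels is half the picture's height over the tangent of half this angle, whatever the lens; pixels are square), "cx", "cy" (the principal point, pixels), "R" (3x3) and "t" (3): a world point X has camera coordinates R X + t; the wrist camera has in their place "tool_from_camera" (4x4, takes a point from camera to tool coordinates, whose origin is the TCP and whose axes are the tool frame's). Camera axes: x right, y down, z forward; pixel columns grow to the right and rows downward; lengths in m; the calibration is good to about 2 mm. A picture is of the moment at which its call begins: read the wrist's pose just before it. There is no depth.
- workorder.hand_in(): hands the job in, once; it reports no verdict.
The state is a dict: "clock": time; "joint_pos": joint angles; "joint_velocities": joint speeds; "tau": joint torques, N m; "position": TCP position; "ee_rot": TCP orientation; "ft_force": force on the tool from outside, world axes, zero at the start; "torque": the same for the moment, N m; "grip_width": opening from 0.0 (shut) to 1.0 (fully open).
Only numpy, scipy, OpenCV 4.12 (cv2) and the standard library are available. Lean on these libraries where they do the work, as an engineer would, in place of code of your own. Each camera call takes 0.05 s, during which the arm holds its last target.

## Task

The two-tier spice rack has been taken apart. Take the loose upper tier by its handle and lower it onto the rack so that all four corner holes drop over the four posts and it sits down level on their collars; then stand the spice jar upright on the upper tier, on either side of the handle. Leave what is on the lower tier where it is and do not let the jar fall over.

Things in the scene. Friction and masses are not known exactly. Their poses are not given: they have to be found in the camera images.
- rack: Lower tier, fixed to the worktop: pale wooden tray 130 (x) x 200 (y) mm with four steel posts at x = +/-50, y = +/-85 mm; 4 mm thick rims to 28 mm high, inner floor at 18 mm. Origin: centre of its underside, on the worktop; x and y along its sides, z up.
- rack_seat (a point): Point over the rack's middle, level with the tops of the posts' collars, 85 mm above the worktop; axes as the rack's. Posts are 12 mm thick, collars 24 mm across; above each collar a 9 mm steel pin goes on 28 mm, its last 12 mm tapered to 3 mm.
- tier_handle (a point): Centre of the handle bar of the loose upper tier: darker wood, 100 (x) x 14 (y) x 14 mm, on two thin uprights at x = +/-38 mm, over the middle of the plate. The point is 39 mm above the plate's upper face, 47 mm above its underside; 132 mm above the worktop, over the rack's origin, once seated. x along the bar, z up.
- tier_plate (a point): Centre of the underside of the upper tier (0.3 to 0.4 kg): pale wooden plate 130 (x) x 200 (y) x 8 mm with a 10 mm high, 4 mm thick rim on top along its edges and four 15 mm through holes at x = +/-50, y = +/-85 mm. It lies flat on the worktop at first and fits the rack either way round (half turn). Axes as the handle's.
- spice_centre (a point): Spice jar: clear glass with a green label and a dark screw cap (fixed), round, 44 mm across, 105 mm tall, 0.09 to 0.16 kg, standing loose and upright on the worktop near the back. The point is its centre, half-way up (52 mm above its foot); z up along its axis.
- sachets_centre (a point): Small box, blue with a dark red lid, 29 x 77 x 43 mm, loose on the lower tier; to be left there. The point is its centre.
- steel_cup_centre (a point): Plain pale metal cup, 58 mm across, 62 mm tall, loose on the lower tier; to be left there. The point is its centre.
Things that resemble listed ones, but are neither listed nor needed, are in the scene too. What is shaped like the part that bears spice_centre but orange or pink is not meant.

How it is judged:
By the outcome, as a careful person would: the job done as asked, in the order asked, and still so for the second after the job is handed in, with the robot touching nothing.
It also fails if it takes over 72 s, if anything falls off the work surface, if the arm or the gripper's body presses on something with over 40 N, if the wrist force passes 120 N, or if a joint passes its speed limit or range.

## Working session

There is one attempt and no reset: what is moved stays moved. The work goes in short steps, Python scripts to look and compute and a tool call to move; the robot and the scene stay as the last step left them, time stands still between calls to the robot, and variables do not carry over. Pictures are saved under pics/ and viewed, and the job is handed in when it is done.

Besides the shell and the picture viewer there is one more tool, called as name(argument=value, ...) on one line, values as JSON. play_rows: Moves the arm, as the interface text tells. Its arguments: {"type":"object","properties":{"increments":{"type":"string"},"hand":{"type":"number"},"squeeze":{"type":"number"}},"required":["increments"]}

```bash
mkdir -p pics
cat > h.py <<'E'
import numpy as np, cv2
from workcell import get_obs, camera, workorder, manip
from scipy.spatial.transform import Rotation as Ro
def cam(n):
    o=get_obs(); c=camera(n); 
    c['f']=c['img'].shape[0]/2/np.tan(np.radians(c['fov_y'])/2)
    if 'R' not in c or c.get('R') is None:
        T=np.array(c['tool_from_camera']); W=np.eye(4); W[:3,:3]=Ro.from_quat(o['ee_rot']).as_matrix(); W[:3,3]=o['position']
        M=np.linalg.inv(W@T); c['R']=M[:3,:3]; c['t']=M[:3,3]
    c['R']=np.array(c['R']); c['t']=np.array(c['t'])
    return c
def ray(c,u,v):
    d=c['R'].T@np.array([(u-c['cx'])/c['f'],(v-c['cy'])/c['f'],1]); o=-c['R'].T@c['t']; return o,d/np.linalg.norm(d)
def onz(c,u,v,z):
    o,d=ray(c,u,v); return o+d*(z-o[2])/d[2]
def proj(c,X):
    p=c['R']@np.array(X)+c['t']; return p[:2]/p[2]*c['f']+[c['cx'],c['cy']]
E
python3 - <<'E'
from h import *
o=get_obs()
for k in o: print(k,np.round(o[k],4))
print(manip.finger_overhang)
for n in ['scene','top','wrist']:
    c=cam(n); cv2.imwrite(f'pics/{n}0.png',c['img']); print(n,c['f'],c['cx'],c['cy'],'pos',-c['R'].T@c['t'], c['R'].round(3).tolist())
E
```

```text
clock 0.0
joint_pos [ 1.2574  0.3329 -0.0647  1.461   0.0216  1.3499 -0.0885]
joint_velocities [-0.0002  0.0006 -0.0011  0.0011 -0.0003 -0.0027  0.0001]
tau [ 1.20000e-03 -6.25457e+01  4.99000e-02 -3.91605e+01  1.62000e-02
  9.90000e-03 -1.00000e-04]
position [ 0.1791 -0.5984  0.2385]
ee_rot [ 0.4225  0.5676 -0.422   0.5668]
ft_force [ 0.6467  0.2534 -0.1612]
torque [-0.0083  0.0371 -0.0075]
grip_width 0.9998
0.008
scene 361.4611900153269 252.63931983103402 195.61432011480693 pos [ 0.36849887 -0.67778956  0.52116965] [[0.99, -0.141, -0.0], [-0.074, -0.52, -0.851], [0.12, 0.842, -0.526]]
top 492.92624812935446 255.48782889401718 191.18437931130197 pos [0.41044099 0.04300423 1.19626031] [[0.019, -1.0, 0.014], [-0.998, -0.02, -0.067], [0.067, -0.013, -0.998]]
wrist 279.05325547118025 251.70789367363818 185.82942704287697 pos [ 0.24595065 -0.57832154  0.37405648] [[0.286, -0.958, -0.0], [-0.92, -0.274, 0.278], [-0.267, -0.079, -0.961]]
```

View pics/scene0.png

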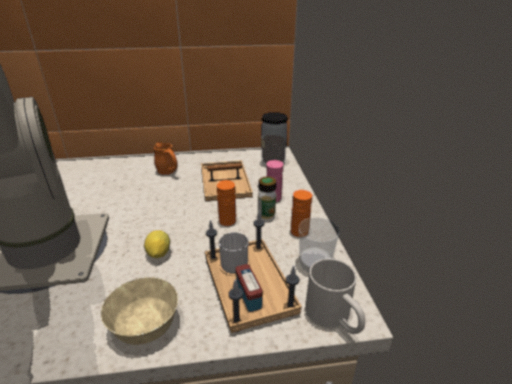

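View pics/top0.png

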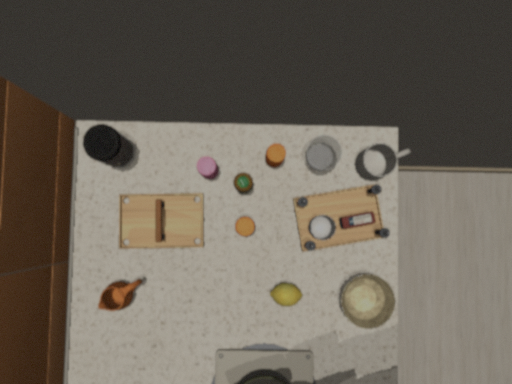

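View pics/wrist0.png

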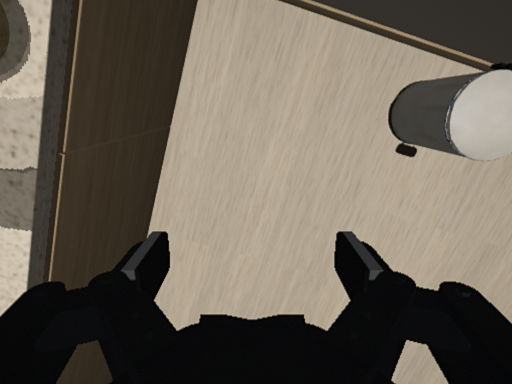

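Run:
```python
from h import *
c=cam('top'); im=c['img']
cv2.imwrite('pics/a.png',cv2.resize(im[170:270,100:300],None,fx=4,fy=4,interpolation=cv2.INTER_CUBIC))
cv2.imwrite('pics/b.png',cv2.resize(im[120:270,220:420],None,fx=4,fy=4,interpolation=cv2.INTER_CUBIC))
s=cam('scene')['img']; cv2.imwrite('pics/c.png',cv2.resize(s[140:340,190:370],None,fx=3,fy=3,interpolation=cv2.INTER_CUBIC))
```

```text
(no output)
```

View pics/a.png

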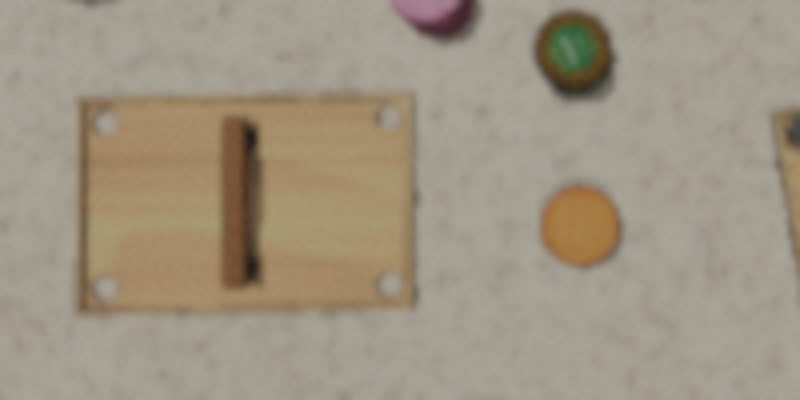

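View pics/b.png

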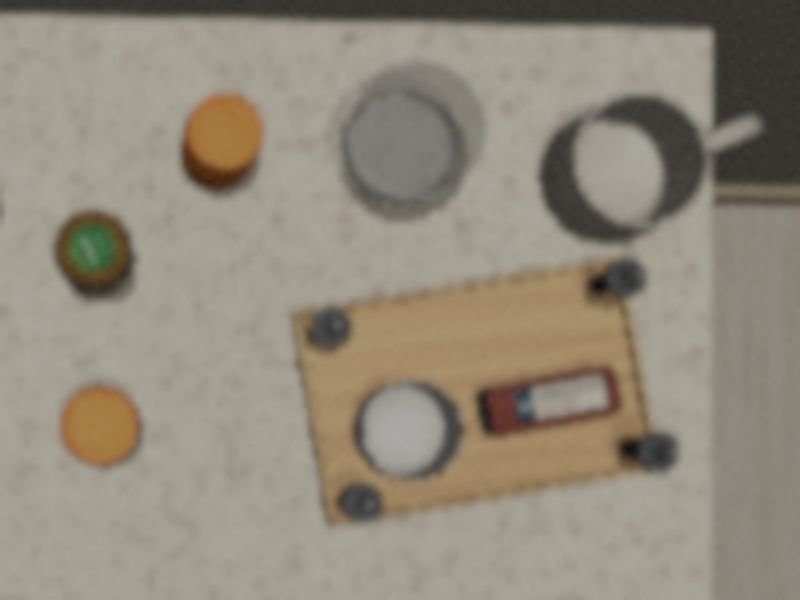

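View pics/c.png

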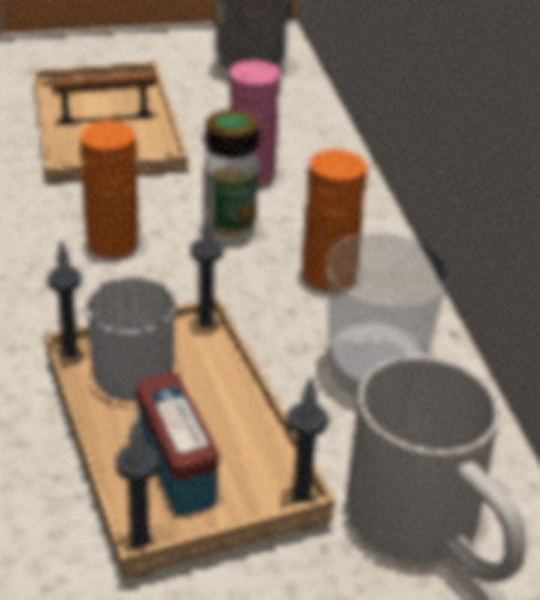

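Run:
```python
from h import *
c=cam('top')
A=lambda p:(p[0]/4+100-.375,p[1]/4+170-.375)
B=lambda p:(p[0]/4+220-.375,p[1]/4+120-.375)
H=np.array([onz(c,*A(p),.008) for p in [(106,122),(388,117),(390,285),(106,289)]])
print('holes',H.round(4).tolist(),H.mean(0).round(4))
C=np.array([onz(c,*A(p),.018) for p in [(80,98),(413,93),(413,307),(80,311)]])
print('corn',C.round(4).tolist(),C.mean(0).round(4))
b=np.array([onz(c,*A(p),.054) for p in [(234,117),(235,287)]]); print('bar',b.round(4).tolist(),b.mean(0))
P=np.array([onz(c,*B(p),.09) for p in [(330,327),(625,278),(655,450),(360,501)]]); print('posts',P.round(4).tolist(),P.mean(0))
def rect(Q):  # edges
    m=lambda d:np.degrees(np.arctan2(d[1],d[0]))
    print([np.linalg.norm(Q[i]-Q[(i+1)%4]).round(4) for i in range(4)], 'ydir ang',m(Q[0]-Q[1])-90,m(Q[3]-Q[2])-90,'xdir',m(Q[1]-Q[2]),m(Q[0]-Q[3]))
rect(H);rect(C);rect(P)
R=np.array([onz(c,*B(p),.028) for p in [(293,312),(328,523)]]);print('rack left edge',R)
print('jar',onz(c,*B((94,247)),.105))
for p in [(400,145),(620,165)]: print(onz(c,*B(p),.0))
print('cup',onz(c,*B((405,428)),.08))
```

```text
holes [[0.4629, 0.3382, 0.008], [0.4693, 0.1691, 0.008], [0.3686, 0.1651, 0.008], [0.3631, 0.3345, 0.008]] [0.416  0.2517 0.008 ]
corn [[0.4765, 0.3517, 0.018], [0.4835, 0.1535, 0.018], [0.3563, 0.1501, 0.018], [0.3502, 0.3469, 0.018]] [0.4166 0.2505 0.018 ]
bar [[0.4653, 0.2531, 0.054], [0.3674, 0.2493, 0.054]] [0.41635216 0.25122845 0.054     ]
posts [[0.4644, -0.0767, 0.09], [0.4954, -0.2431, 0.09], [0.399, -0.2602, 0.09], [0.3674, -0.0947, 0.09]] [ 0.4315312  -0.16868089  0.09      ]
[np.float64(0.1692), np.float64(0.1008), np.float64(0.1695), np.float64(0.0999)] ydir ang 2.1688353848491175 1.885314523699165 xdir 2.246846452031093 2.1143922872278993
[np.float64(0.1983), np.float64(0.1273), np.float64(0.1969), np.float64(0.1264)] ydir ang 2.0233365438184876 1.7572470359879446 xdir 1.5181388757814138 2.1647602035518285
[np.float64(0.1693), np.float64(0.098), np.float64(0.1685), np.float64(0.0987)] ydir ang 10.560544294639243 10.80702675603223 xdir 10.095226999023208 10.54223329518662
rack left edge [[ 0.47589939 -0.0612648   0.028     ]
 [ 0.35167718 -0.08370688  0.028     ]]
jar [0.50550278 0.05673857 0.105     ]
[ 0.58116439 -0.12788108  0.        ]
[ 0.57170174 -0.26306463  0.        ]
cup [ 0.40854189 -0.12099265  0.08      ]
```

```bash
cat >> h.py <<'E'
def go(X,jaw=None):
    """jaw: desired world angle (deg) of tool z, mod 180; prints turn about x, and shifts in tool axes before and after the turn"""
    o=get_obs(); M=Ro.from_quat(o['ee_rot']).as_matrix(); p=np.array(o['position'])
    print('t',round(o['clock'],2),'pos',p.round(4),'toolx',M[:,0].round(3),'tooly',M[:,1].round(3),'toolz',M[:,2].round(3),'F',np.round(o['ft_force'],1),'w',round(o['grip_width'],3),'q',np.round(o['joint_pos'],2))
    zy=np.degrees(np.arctan2(M[1,2],M[0,2])); d=np.array(X)-p
    print('jaw yaw',zy.round(2),'dtool now',(M.T@d).round(4))
    if jaw is not None:
        for k in (0,180,-180):
            e=jaw+k-zy; e=(e+360)%720-360
            if abs(e)<200:
                # turn a about tool x (points down) changes yaw by -a
                M2=M@Ro.from_rotvec([-np.radians(e),0,0]).as_matrix()
                print(' turn',(-np.radians(e)).round(4),'then dtool',(M2.T@d).round(4),'newz',M2[:,2].round(3))
E
python3 - <<'E'
from h import *
go([.416,.2515,.2],92.1)
E
```

```text
t 0.3 pos [ 0.1792 -0.5987  0.2391] toolx [-0.  0. -1.] tooly [0.958 0.287 0.   ] toolz [ 0.287 -0.958 -0.   ] F [-0.4  0.4 -0.1] w 1.003 q [ 1.26  0.33 -0.06  1.46  0.02  1.35 -0.09]
jaw yaw -73.34 dtool now [ 0.0394  0.4706 -0.7466]
 turn -2.8874 then dtool [ 0.0394 -0.2678  0.8409] newz [-0.037  0.999  0.   ]
 turn 0.2542 then dtool [ 0.0394  0.2678 -0.8409] newz [ 0.037 -0.999 -0.   ]
```

play_rows(increments="-0.03 0.03 0 0.127;-0.03 0.03 0 0.127;0 0.05 0 0;0 0.05 0 0;0 0.05 0 0;0 0.05 0 0;0 0.03 -0.04 0;0 0 -0.05 0;0 0 -0.05 0;0 0 -0.05 0;0 0 -0.05 0;0 0 -0.05 0;0 0 -0.05 0;0 0 -0.05 0;0 0 -0.05 0;0 0 -0.05 0;0 0 -0.05 0;0 0 -0.05 0;0 0 -0.05 0", hand=-1, squeeze=80)

```text
clock: 2.2
position: [0.4575, 0.0551, 0.2949]
ee_rot: [0.496, 0.505, -0.498, 0.501]
ft_force: [2.0, -0.2, 1.2]
grip_width: 1.0
```

Run:
```python
from h import *
go([.416,.2515,.2],92.1)
c=cam('wrist'); cv2.imwrite('pics/w1.png',c['img'])
```

```text
t 2.2 pos [0.4575 0.0551 0.2949] toolx [-0.005  0.002 -1.   ] tooly [ 1.     0.013 -0.005] toolz [ 0.013 -1.    -0.002] F [ 2.  -0.2  1.2] w 1.0 q [ 0.36 -0.03 -0.56  1.75 -0.02  1.42 -1.75]
jaw yaw -89.26 dtool now [ 0.0956 -0.0384 -0.1967]
 turn -3.1653 then dtool [0.0956 0.0337 0.1975] newz [-0.037  0.999  0.003]
 turn -0.0237 then dtool [ 0.0956 -0.0337 -0.1975] newz [ 0.037 -0.999 -0.003]
```

View pics/w1.png

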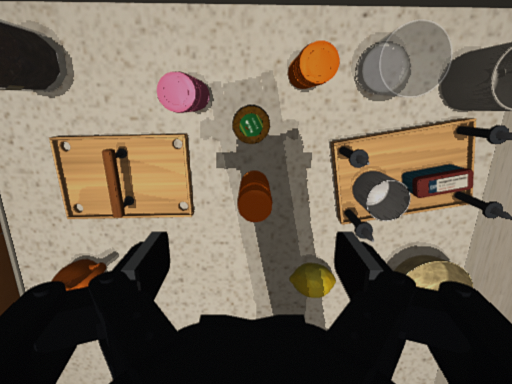

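Run:
```python
from h import *
go([.416,.2515,.2],92.1)
c=cam('wrist'); im=c['img']
cv2.imwrite('pics/w2.png',cv2.resize(im[105:255,325:512],None,fx=4,fy=4,interpolation=cv2.INTER_CUBIC))
cv2.imwrite('pics/w3.png',cv2.resize(im[120:230,40:220],None,fx=4,fy=4,interpolation=cv2.INTER_CUBIC))
go([.416,.2515,.2],92.1)
import pickle; pickle.dump(c,open('w2.pkl','wb'))
```

```text
t 2.25 pos [0.4566 0.0642 0.2953] toolx [-0.005  0.005 -1.   ] tooly [ 1.     0.023 -0.005] toolz [ 0.023 -1.    -0.005] F [-1.9  8.8  0. ] w 1.002 q [ 0.36 -0.03 -0.57  1.75 -0.02  1.42 -1.76]
jaw yaw -88.7 dtool now [ 0.0965 -0.0359 -0.1876]
 turn -3.1556 then dtool [0.0965 0.0332 0.1881] newz [-0.037  0.999  0.005]
 turn -0.014 then dtool [ 0.0965 -0.0332 -0.1881] newz [ 0.037 -0.999 -0.005]
t 2.3 pos [0.4571 0.0604 0.2953] toolx [-0.005  0.004 -1.   ] tooly [ 1.     0.023 -0.005] toolz [ 0.023 -1.    -0.004] F [ 0.  -0.2 -0.2] w 1.0 q [ 0.36 -0.03 -0.57  1.75 -0.02  1.42 -1.75]
jaw yaw -88.67 dtool now [ 0.0963 -0.0362 -0.1916]
 turn -3.155 then dtool [0.0963 0.0336 0.192 ] newz [-0.037  0.999  0.004]
 turn -0.0134 then dtool [ 0.0963 -0.0336 -0.192 ] newz [ 0.037 -0.999 -0.004]
```

View pics/w2.png

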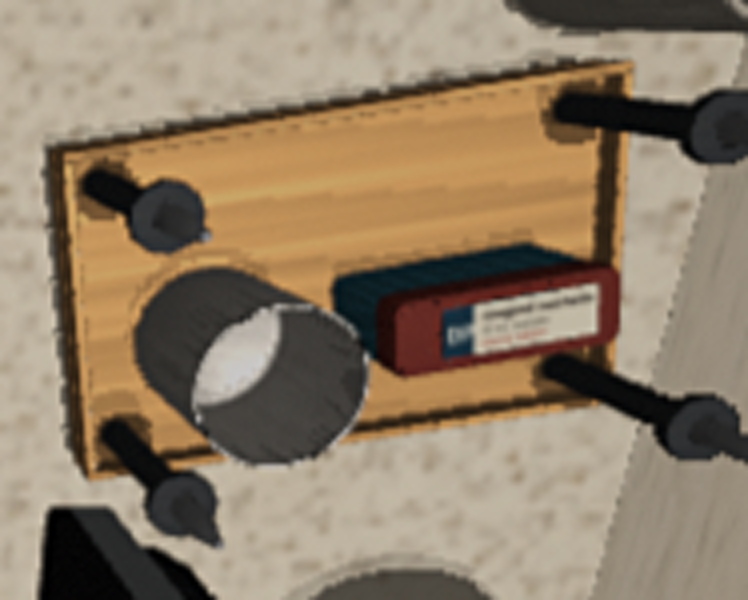

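View pics/w3.png

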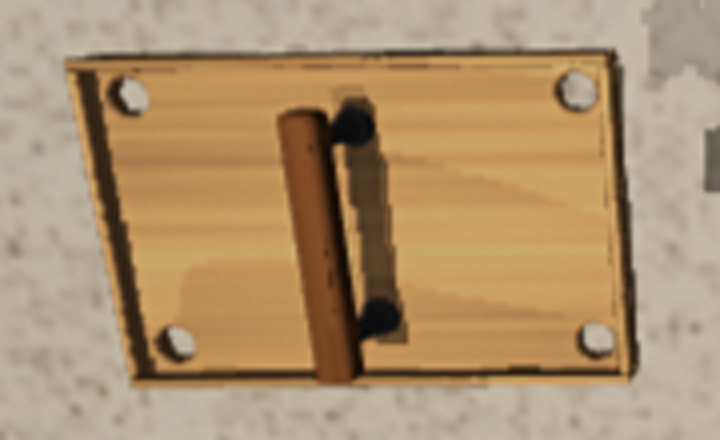

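Run:
```python
from h import *
import pickle; c=pickle.load(open('w2.pkl','rb'))
A=lambda p:(p[0]/4+40-.375,p[1]/4+120-.375)
B=lambda p:(p[0]/4+325-.375,p[1]/4+105-.375)
def rect(Q,n):
    m=lambda d:np.degrees(np.arctan2(d[1],d[0]))
    print(n,Q.mean(0).round(4),[np.linalg.norm(Q[i]-Q[(i+1)%4]).round(4) for i in range(4)], 'ydir',m(Q[0]-Q[1])-90,m(Q[3]-Q[2])-90,'xdir',m(Q[1]-Q[2]),m(Q[0]-Q[3]))
rect(np.array([onz(c,*A(p),.008) for p in [(131,96),(578,91),(597,339),(178,343)]]),'holes')
rect(np.array([onz(c,*B(p),.085) for p in [(166,216),(722,127),(702,427),(181,503)]]),'collars')
rect(np.array([onz(c,*B(p),.028) for p in [(50,147),(632,62),(612,400),(88,478)]]),'rim')
b=np.array([onz(c,*A(p),.054) for p in [(303,113),(337,381)]]); print('bar',b.round(4).tolist(),b.mean(0).round(4))
u=(252,123.5); print('jar',onz(c,*u,.105))
```

```text
holes [0.4161 0.2509 0.008 ] [np.float64(0.1696), np.float64(0.0996), np.float64(0.1695), np.float64(0.0996)] ydir 1.897287181025817 1.8923151358029742 xdir 1.715318900474016 1.7557970205369078
collars [ 0.4307 -0.1708  0.085 ] [np.float64(0.1687), np.float64(0.0999), np.float64(0.1708), np.float64(0.0996)] ydir 10.67318961154426 10.588405885608225 xdir 11.909232718171154 10.718877665340319
rim [ 0.4313 -0.1703  0.028 ] [np.float64(0.2033), np.float64(0.1278), np.float64(0.1996), np.float64(0.1315)] ydir 9.646020602064382 10.668183230692605 xdir 11.017392893435895 12.624752441691655
bar [[0.4655, 0.2501, 0.054], [0.3679, 0.2491, 0.054]] [0.4167 0.2496 0.054 ]
jar [0.50523022 0.06568999 0.105     ]
```

play_rows(increments="0 -0.01 -0.048 -0.01;0 -0.01 -0.048 0;0 -0.01 -0.048 0;0.03 -0.004 -0.046 0;0.04 0 0 0;0.04 0 0 0;0.04 0 0 0;0 0 0 0;0 0 0 0")

```text
clock: 3.2
position: [0.4172, 0.2484, 0.1482]
ee_rot: [0.493, 0.511, -0.488, 0.508]
ft_force: [1.0, -0.3, 1.2]
grip_width: 1.0
```

Run:
```python
from h import *
go([.416,.2513,.036],91.9)
c=cam('wrist'); cv2.imwrite('pics/w4.png',c['img'])
```

```text
t 3.2 pos [0.4172 0.2484 0.1482] toolx [ 0.002  0.008 -1.   ] tooly [0.999 0.037 0.002] toolz [ 0.037 -0.999 -0.007] F [ 1.  -0.3  1.2] w 1.0 q [ 0.11  0.17 -0.79  1.9   0.13  1.11 -2.26]
jaw yaw -87.87 dtool now [ 0.1122 -0.0013 -0.0021]
 turn -3.1376 then dtool [0.1122 0.0013 0.0021] newz [-0.033  0.999  0.007]
 turn 0.004 then dtool [ 0.1122 -0.0013 -0.0021] newz [ 0.033 -0.999 -0.007]
```

View pics/w4.png

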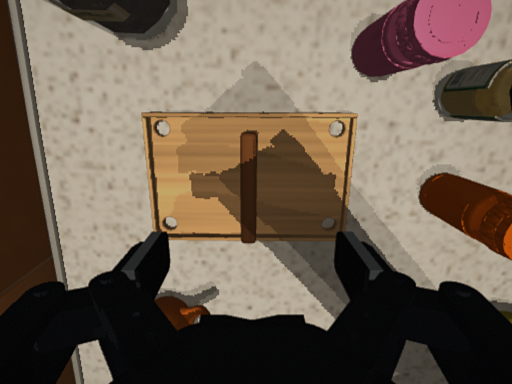

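play_rows(increments="0.03 -0.001 -0.002 0;0.03 0 0 0;0.03 0 0 0;0 0 0 0;0 0 0 0")

```text
clock: 3.75
position: [0.425, 0.2531, 0.0676]
ee_rot: [0.5, 0.506, -0.484, 0.509]
ft_force: [0.2, 0.7, 1.2]
grip_width: 0.999
```

Run:
```python
from h import *
go([.416,.2513,.036],91.9)
```

```text
t 3.75 pos [0.425  0.2531 0.0676] toolx [ 0.018  0.012 -1.   ] tooly [0.999 0.032 0.019] toolz [ 0.032 -0.999 -0.012] F [0.2 0.7 1.2] w 0.999 q [ 0.05  0.3  -0.76  1.97  0.26  0.94 -2.37]
jaw yaw -88.17 dtool now [ 0.0314 -0.0097  0.0019]
 turn -3.1428 then dtool [ 0.0314  0.0097 -0.0019] newz [-0.033  0.999  0.012]
 turn -0.0012 then dtool [ 0.0314 -0.0097  0.0019] newz [ 0.033 -0.999 -0.012]
```

play_rows(increments="0.01 -0.005 0.001 0;0.01 -0.004 0.001 0;0.011 0 0 0;0 0 0 0;0 0 0 0")

```text
clock: 4.25
position: [0.4191, 0.252, 0.0391]
ee_rot: [0.502, 0.505, -0.482, 0.51]
ft_force: [-0.2, -0.2, 0.2]
grip_width: 1.0
```

Run:
```python
from h import *
go([.416,.2513,.036],91.9)
```

```text
t 4.25 pos [0.4191 0.252  0.0391] toolx [ 0.025  0.014 -1.   ] tooly [0.999 0.03  0.026] toolz [ 0.031 -0.999 -0.013] F [-0.2 -0.2  0.2] w 1.0 q [ 0.03  0.33 -0.74  2.01  0.3   0.88 -2.41]
jaw yaw -88.24 dtool now [ 0.003  -0.0032  0.0007]
 turn -3.144 then dtool [ 0.003   0.0032 -0.0007] newz [-0.033  0.999  0.013]
 turn -0.0024 then dtool [ 0.003  -0.0032  0.0007] newz [ 0.033 -0.999 -0.013]
```

play_rows(increments="0.002 -0.003 0 0;0 0 0 0;0 0 0 0;0 0 0 0;0 0 0 0;0 0 0 0;0 0 0 0;0 0 0 0;0 0 0 0;0 0 0 0", hand=1, squeeze=90)

```text
clock: 5.25
position: [0.4164, 0.2524, 0.0377]
ee_rot: [0.502, 0.505, -0.482, 0.511]
ft_force: [0.5, 0.5, 0.7]
grip_width: 0.146
```

Run:
```python
from h import *
go([.416,.2513,.036],91.9)
c=cam('wrist'); cv2.imwrite('pics/w5.png',c['img'])
```

```text
t 5.25 pos [0.4164 0.2524 0.0377] toolx [ 0.026  0.015 -1.   ] tooly [0.999 0.031 0.027] toolz [ 0.031 -0.999 -0.014] F [0.5 0.5 0.7] w 0.146 q [ 0.03  0.33 -0.74  2.02  0.3   0.87 -2.41]
jaw yaw -88.22 dtool now [ 0.0017 -0.0004  0.0011]
 turn -3.1437 then dtool [ 0.0017  0.0005 -0.0011] newz [-0.033  0.999  0.014]
 turn -0.0021 then dtool [ 0.0017 -0.0005  0.0011] newz [ 0.033 -0.999 -0.014]
```

View pics/w5.png

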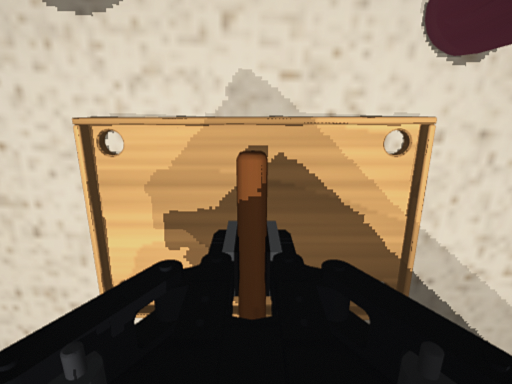

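play_rows(increments="-0.01 0 0 0;-0.02 0 0 0;-0.03 0 0 0;-0.03 0 0 0;-0.03 0 0 0;-0.03 0 0 0;-0.03 0 0 0;-0.03 0 0 0;-0.01 0 0 0;0 0 0 0")

```text
clock: 6.3
position: [0.4063, 0.2483, 0.2671]
ee_rot: [0.499, 0.507, -0.483, 0.51]
ft_force: [0.3, 1.2, -4.1]
grip_width: 0.146
```

Run:
```python
from h import *
go([.431,-.170,.23],100.6)
c=cam('scene'); cv2.imwrite('pics/s5.png',c['img'])
```

```text
t 6.3 pos [0.4063 0.2483 0.2671] toolx [ 0.02   0.013 -1.   ] tooly [0.999 0.034 0.02 ] toolz [ 0.034 -0.999 -0.012] F [ 0.3  1.2 -4.1] w 0.146 q [ 0.17  0.01 -0.8   1.78  0.01  1.33 -2.18]
jaw yaw -88.04 dtool now [0.0323 0.0097 0.4193]
 turn -3.2924 then dtool [ 0.0323  0.0534 -0.4161] newz [-0.184  0.983  0.009]
 turn -0.1508 then dtool [ 0.0323 -0.0534  0.4161] newz [ 0.184 -0.983 -0.009]
```

View pics/s5.png

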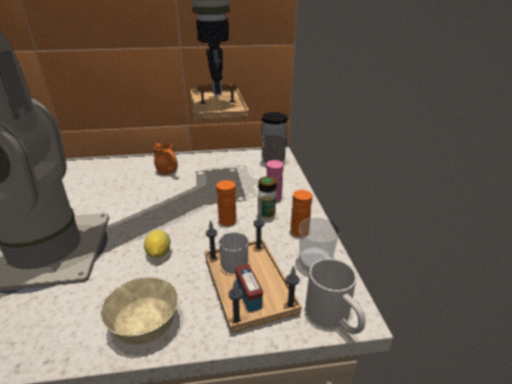

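Lifted cleanly (plate at scene px (218,100)). Carry over the rack.

play_rows(increments="0 0.01 0.01 -0.01;0 0.005 0.02 -0.01;0 0 0.03 -0.01;0 0 0.03 -0.01;0 0 0.03 -0.01;0 -0.002 0.03 -0.01;0 -0.002 0.03 -0.01;0 -0.003 0.03 -0.01;0 -0.003 0.03 -0.01;0 -0.003 0.03 -0.01;0 -0.004 0.03 -0.01;0 -0.004 0.03 -0.01;0 -0.004 0.03 -0.01;0 -0.004 0.02 -0.01;0 -0.004 0.02 -0.01;0 0 0.01 0;0 0 0 0;0 0 0 0")

```text
clock: 8.15
position: [0.4205, -0.1774, 0.2262]
ee_rot: [0.447, 0.559, -0.451, 0.533]
ft_force: [-0.2, 0.2, -3.2]
grip_width: 0.144
```

Run:
```python
from h import *
go([.431,-.170,.20],100.6)
c=cam('scene'); cv2.imwrite('pics/s6.png',c['img'])
c=cam('wrist'); cv2.imwrite('pics/w6.png',c['img'])
```

```text
t 8.15 pos [ 0.4205 -0.1774  0.2262] toolx [-0.032  0.02  -0.999] tooly [ 0.981  0.194 -0.027] toolz [ 0.194 -0.981 -0.025] F [-0.2  0.2 -3.2] w 0.144 q [ 0.6   0.01 -0.29  1.86 -0.01  1.31 -1.07]
jaw yaw -78.83 dtool now [ 0.026   0.0124 -0.0045]
 turn -3.1317 then dtool [ 0.026  -0.0124  0.0046] newz [-0.184  0.983  0.025]
 turn 0.0099 then dtool [ 0.026   0.0124 -0.0046] newz [ 0.184 -0.983 -0.025]
```

View pics/w6.png

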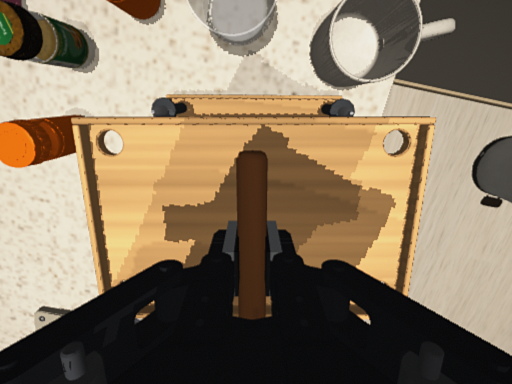

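View pics/s6.png

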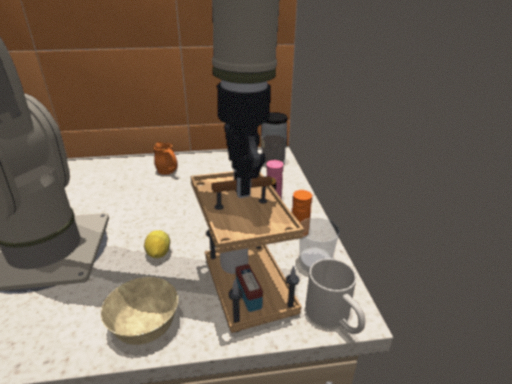

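```bash
cat >> h.py <<'E'
def plate(Rk=(.431,-.170),yaw=10.6,hz=.085):
    o=get_obs(); M=Ro.from_quat(o['ee_rot']).as_matrix(); p=np.array(o['position'])
    Mg=Ro.from_quat([.502,.505,-.482,.511]).as_matrix(); pg=np.array([.4164,.2524,.0377])
    Rp=Ro.from_euler('z',1.9,degrees=True).as_matrix(); cp=np.array([.416,.2513,0])
    Rt=M@Mg.T@Rp; ct=p+M@Mg.T@(cp-pg)
    e=np.degrees(Ro.from_matrix(Rt).as_euler('zyx'))
    d=np.array([*Rk,hz])-ct
    a=-np.radians(yaw-e[0])
    print('t',round(o['clock'],2),'F',np.round(o['ft_force'],1),'T',np.round(o['torque'],2),'w',round(o['grip_width'],3),'plate c',ct.round(4),'yaw,pitch,roll',e.round(2),'need world',d.round(4),'tool',(M.T@d).round(4),'turn',round(a,4),'toolx',M[:,0].round(3))
    for x in (.05,-.05):
        for y in (.085,-.085): print((ct+Rt@[x,y,0]).round(4),end=' ')
    print()
    return M,p,Rt,ct
E
python3 -c "
from h import *
plate()"
```

```text
t 8.25 F [ 0.  -0.5 -3.4] T [-0.11 -0.06  0.03] w 0.14 plate c [ 0.4184 -0.1783  0.189 ] yaw,pitch,roll [11.34  3.1   0.05] need world [ 0.0126  0.0083 -0.104 ] tool [ 0.1037  0.0167 -0.0031] turn 0.0129 toolx [-0.031  0.019 -0.999]
[ 0.4507 -0.0851  0.1873] [ 0.4841 -0.2518  0.1853] [ 0.3528 -0.1047  0.1926] [ 0.3862 -0.2714  0.1906]
```

Descend to ~15 mm above the pin tips with slow rows.

play_rows(increments="0 0.005 -0.002 0.006;0 0.005 -0.002 0.006;0.01 0.005 0 0;0.01 0 0 0;0.01 0 0 0;0.01 0 0 0;0.01 0 0 0;0 0 0 0;0 0 0 0;0 0 0 0")

```text
clock: 9.25
position: [0.4342, -0.1661, 0.1711]
ee_rot: [0.449, 0.557, -0.453, 0.531]
ft_force: [0.8, 0.1, -3.0]
grip_width: 0.147
```

Run:
```python
from h import *
plate()
c=cam('scene'); cv2.imwrite('pics/s7.png',cv2.resize(c['img'][150:350,170:370],None,fx=3,fy=3,interpolation=cv2.INTER_CUBIC))
c=cam('wrist'); cv2.imwrite('pics/w7.png',c['img'])
```

```text
t 9.25 F [ 0.8  0.1 -3. ] T [-0.02 -0.05  0.07] w 0.147 plate c [ 0.4318 -0.1672  0.1335] yaw,pitch,roll [10.79  3.16  0.09] need world [-0.0008 -0.0028 -0.0485] tool [ 0.0484 -0.      0.0038] turn 0.0033 toolx [-0.032  0.02  -0.999]
[ 0.465  -0.0743  0.1318] [ 0.4968 -0.2413  0.1298] [ 0.3669 -0.093   0.1371] [ 0.3987 -0.26    0.1351]
```

View pics/w7.png

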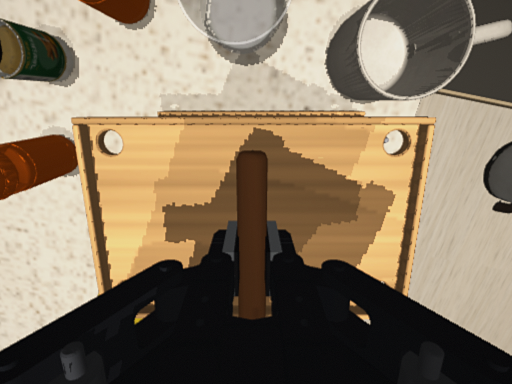

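View pics/s7.png

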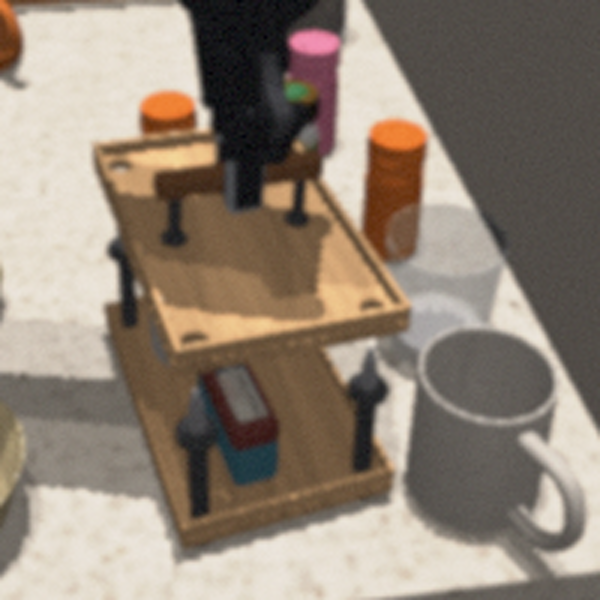

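Run:
```python
from h import *
c=cam('scene')
R=Ro.from_euler('z',10.6,degrees=True).as_matrix()
M,p,Rt,ct=plate()
im=cv2.resize(c['img'][150:350,170:370],None,fx=4,fy=4,interpolation=cv2.INTER_CUBIC)
f=lambda u:tuple(int(round(v)) for v in ((u[0]-170+.5)*4-.5,(u[1]-150+.5)*4-.5))
for x in (.05,-.05):
  for y in (.085,-.085):
    t=np.array([.431,-.170,0])+R@[x,y,.113]
    cv2.circle(im,f(proj(c,t)),2,(0,255,0),-1)
    h=ct+Rt@[x,y,.008]
    cv2.circle(im,f(proj(c,h)),2,(255,0,255),-1)
cv2.imwrite('pics/s8.png',im[:600])
c=cam('top')
cv2.imwrite('pics/t8.png',cv2.resize(c['img'][160:270,270:410],None,fx=5,fy=5,interpolation=cv2.INTER_CUBIC))
```

```text
t 9.4 F [-0.2 -0.7 -3.5] T [-0.04 -0.11 -0.05] w 0.143 plate c [ 0.4321 -0.1672  0.1338] yaw,pitch,roll [10.79  3.12  0.07] need world [-0.0011 -0.0028 -0.0488] tool [ 0.0487 -0.0003  0.0038] turn 0.0034 toolx [-0.031  0.019 -0.999]
[ 0.4652 -0.0743  0.1321] [ 0.497  -0.2413  0.1301] [ 0.3672 -0.0931  0.1374] [ 0.3989 -0.26    0.1354]
```

View pics/s8.png

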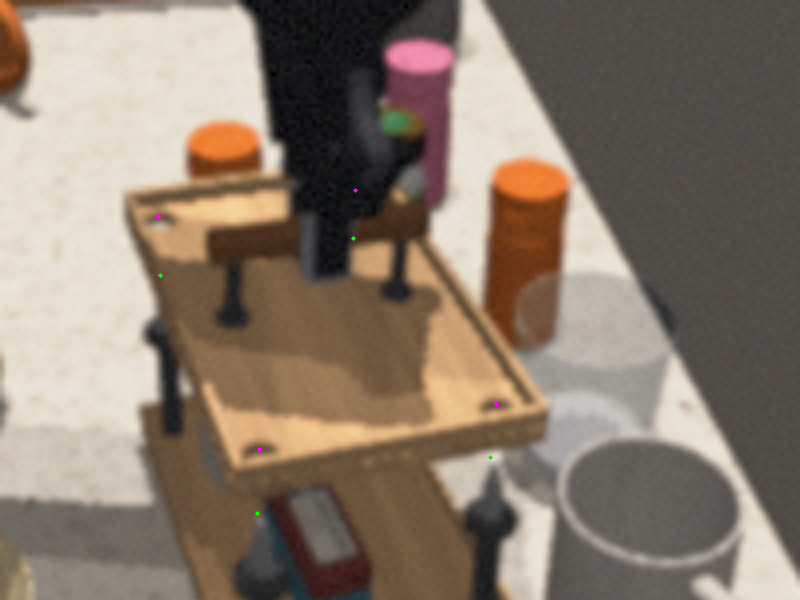

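View pics/t8.png

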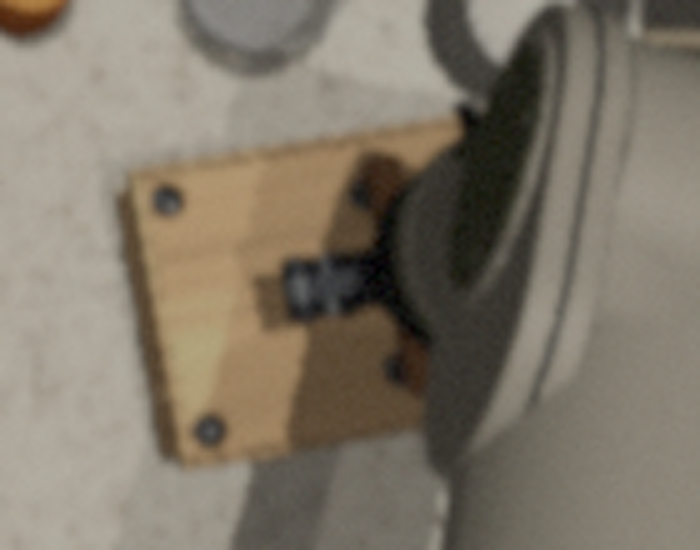

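play_rows(increments="0 0 0.002 0.002;0.002 0 0.002 0.002;0.004 0 0 0;0.004 0 0 0;0.004 0 0 0;0.004 0 0 0;0.004 0 0 0;0 0 0 0")

```text
clock: 10.25
position: [0.4344, -0.1699, 0.1473]
ee_rot: [0.451, 0.556, -0.454, 0.53]
ft_force: [0.2, -0.5, -3.9]
grip_width: 0.147
```

Run:
```python
from h import *
plate()
c=cam('scene'); cv2.imwrite('pics/s9.png',cv2.resize(c['img'][150:350,170:370],None,fx=4,fy=4,interpolation=cv2.INTER_CUBIC)[:600])
```

```text
t 10.25 F [ 0.2 -0.5 -3.9] T [ 0.03 -0.06  0.01] w 0.147 plate c [ 0.4321 -0.171   0.1097] yaw,pitch,roll [10.54  3.12  0.07] need world [-0.0011  0.001  -0.0247] tool [ 0.0247 -0.0002 -0.0006] turn -0.0011 toolx [-0.031  0.019 -0.999]
[ 0.4657 -0.0783  0.108 ] [ 0.4967 -0.2455  0.1061] [ 0.3675 -0.0966  0.1133] [ 0.3986 -0.2637  0.1114]
```

View pics/s9.png

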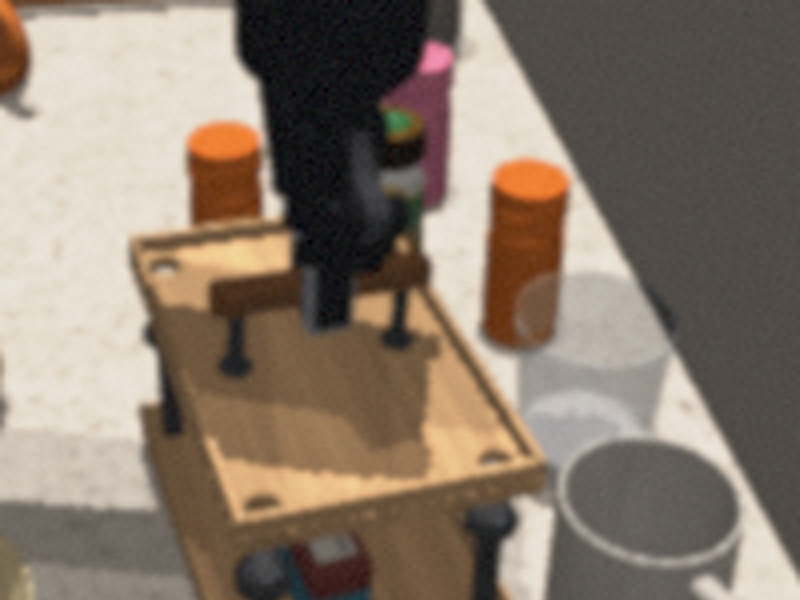

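play_rows(increments="0.004 0 0 0;0.004 0 0 0;0.004 0 0 0;0 0 0 0")

```text
clock: 10.7
position: [0.4344, -0.1698, 0.1348]
ee_rot: [0.451, 0.556, -0.454, 0.531]
ft_force: [-0.4, -0.4, -2.8]
grip_width: 0.142
```

Run:
```python
from h import *
plate()
c=cam('scene'); cv2.imwrite('pics/s10.png',cv2.resize(c['img'][180:330,170:370],None,fx=4,fy=4,interpolation=cv2.INTER_CUBIC)[:600])
c=cam('wrist'); cv2.imwrite('pics/w10.png',c['img'])
```

```text
t 10.7 F [-0.4 -0.4 -2.8] T [-0.03 -0.04  0.03] w 0.142 plate c [ 0.4321 -0.1709  0.0972] yaw,pitch,roll [10.54  3.07  0.05] need world [-0.0011  0.0009 -0.0122] tool [ 0.0122 -0.0006 -0.0008] turn -0.0011 toolx [-0.03   0.019 -0.999]
[ 0.4657 -0.0782  0.0955] [ 0.4967 -0.2453  0.0937] [ 0.3675 -0.0965  0.1007] [ 0.3986 -0.2636  0.0989]
```

View pics/s10.png

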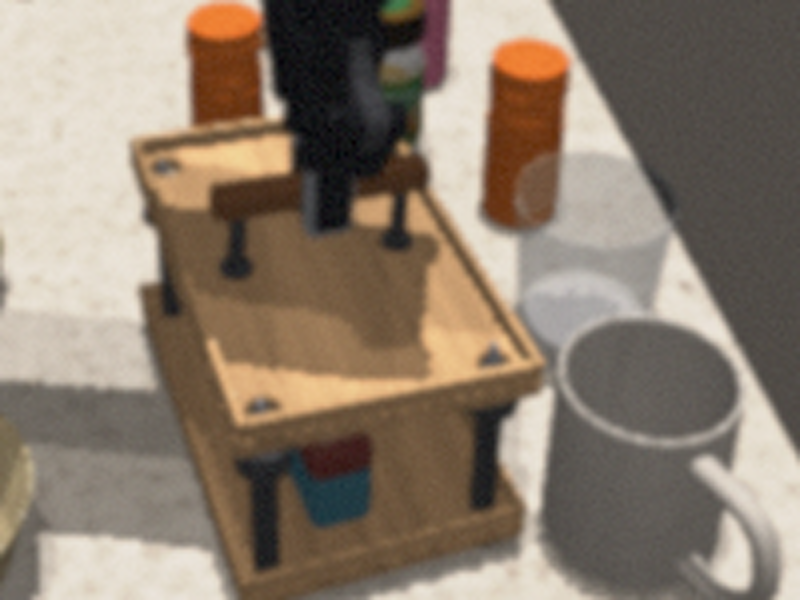

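View pics/w10.png

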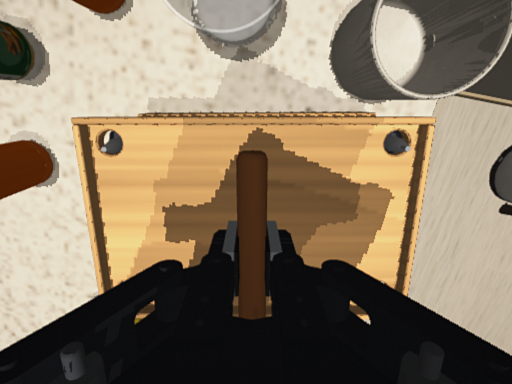

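play_rows(increments="0.004 0 0 0;0.004 0 0 0;0.002 0 0 0;0.002 0 0 0")

```text
clock: 11.2
position: [0.4339, -0.1698, 0.1238]
ee_rot: [0.45, 0.556, -0.454, 0.531]
ft_force: [-16.9, 3.3, 25.2]
grip_width: 0.144
```

```bash
python3 -c "
from h import *
plate()"
```

```text
t 11.2 F [-16.9   3.3  25.2] T [0.41 2.87 0.06] w 0.144 plate c [ 0.4317 -0.1709  0.0862] yaw,pitch,roll [1.053e+01 3.080e+00 1.000e-02] need world [-0.0007  0.0009 -0.0012] tool [ 0.0012 -0.0005 -0.001 ] turn -0.0012 toolx [-0.03   0.018 -0.999]
[ 0.4653 -0.0782  0.0844] [ 0.4963 -0.2453  0.0827] [ 0.3671 -0.0965  0.0897] [ 0.3981 -0.2636  0.088 ]
```

play_rows(increments="0 0 0 0;0 0 0 0;0 0 0 0", squeeze=20)

```text
clock: 11.5
position: [0.4349, -0.1697, 0.1255]
ee_rot: [0.451, 0.555, -0.454, 0.532]
ft_force: [-1.7, 0.7, -0.0]
grip_width: 0.144
```

play_rows(increments="0.001 0 0 0;0.001 0 0 0;0 0 0 0")

```text
clock: 11.8
position: [0.4345, -0.1697, 0.1247]
ee_rot: [0.45, 0.555, -0.454, 0.532]
ft_force: [-1.0, 2.7, 3.7]
grip_width: 0.142
```

Run:
```python
from h import *
plate()
c=cam('wrist'); cv2.imwrite('pics/w11.png',c['img'])
```

```text
t 11.8 F [-1.   2.7  3.7] T [ 0.22 -0.12 -0.04] w 0.142 plate c [ 0.4323 -0.1709  0.0871] yaw,pitch,roll [10.54  2.99 -0.07] need world [-0.0013  0.0009 -0.0021] tool [ 0.0022 -0.0011 -0.0011] turn -0.0011 toolx [-0.029  0.017 -0.999]
[ 0.4659 -0.0782  0.0852] [ 0.4969 -0.2453  0.0838] [ 0.3677 -0.0965  0.0904] [ 0.3987 -0.2636  0.089 ]
```

View pics/w11.png

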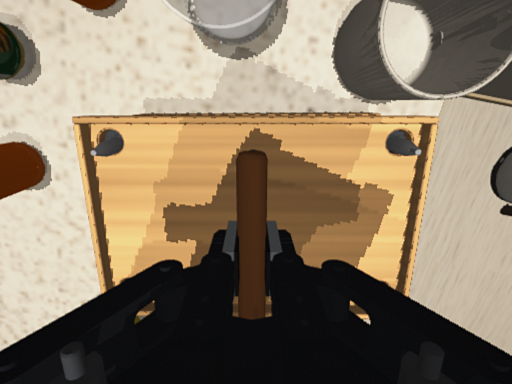

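play_rows(increments="0.002 0 0 0;0.002 0 0 0;0 0 0 0")

```text
clock: 12.15
position: [0.434, -0.1698, 0.1241]
ee_rot: [0.45, 0.555, -0.455, 0.532]
ft_force: [1.4, 2.2, 2.7]
grip_width: 0.141
```

play_rows(increments="0 0 0 0;0 0 0 0;0 0 0 0;0 0 0 0;0 0 0 0;0 0 0 0", hand=0.3)

```text
clock: 12.75
position: [0.4343, -0.1702, 0.1236]
ee_rot: [0.45, 0.555, -0.455, 0.532]
ft_force: [-0.4, -0.7, -0.0]
grip_width: 0.352
```

Run:
```python
from h import *
plate()
c=cam('scene'); cv2.imwrite('pics/s12.png',cv2.resize(c['img'][180:330,170:370],None,fx=4,fy=4,interpolation=cv2.INTER_CUBIC)[:600])
c=cam('wrist'); cv2.imwrite('pics/w12.png',c['img'])
```

```text
t 12.75 F [-0.4 -0.7 -0. ] T [ 0.   -0.02 -0.  ] w 0.352 plate c [ 0.4321 -0.1714  0.086 ] yaw,pitch,roll [10.49  2.99 -0.12] need world [-0.0011  0.0014 -0.001 ] tool [ 0.0011 -0.0008 -0.0016] turn -0.002 toolx [-0.029  0.016 -0.999]
[ 0.4658 -0.0787  0.0841] [ 0.4967 -0.2459  0.0828] [ 0.3676 -0.0969  0.0892] [ 0.3985 -0.2641  0.088 ]
```

View pics/s12.png

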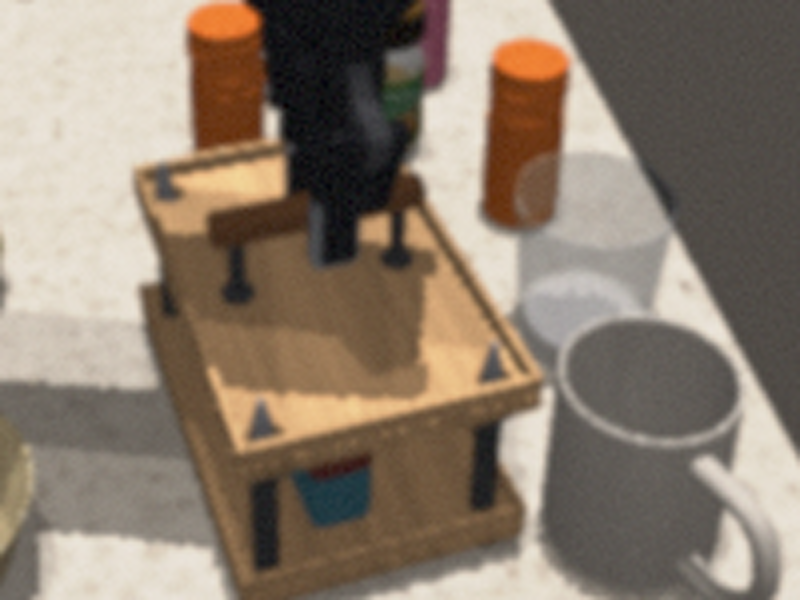

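View pics/w12.png

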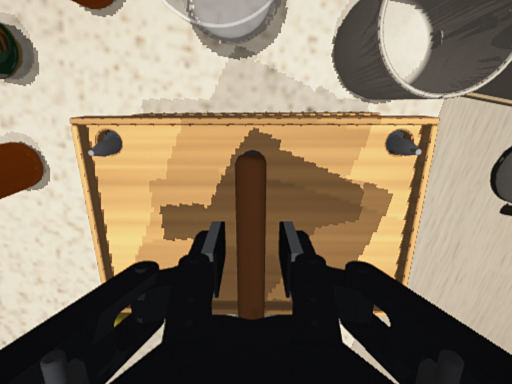

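play_rows(increments="-0.01 0 0 0;-0.02 0 0 0;-0.03 0 0 0;-0.03 0 0 0;-0.03 0 0 0;-0.03 0 0 0;-0.02 0 0 0;0 0 0 0")

```text
clock: 13.65
position: [0.4387, -0.1724, 0.3053]
ee_rot: [0.45, 0.554, -0.454, 0.532]
ft_force: [-0.9, -0.7, -0.5]
grip_width: 0.353
```

play_rows(increments="0 0 0 -0.13;0 0 0 -0.14;0 0 0 -0.14;0 0 0 -0.14;0 0 0 -0.14;0 0 0 -0.14;0 0 0 -0.14;0 0 0 -0.14;0 0 0 -0.14;0 0 0 -0.14;0 0 0 -0.05;0 0 0 0", hand=-1)

```text
clock: 14.85
position: [0.4358, -0.1708, 0.3034]
ee_rot: [-0.033, 0.717, 0.047, 0.695]
ft_force: [0.6, 0.4, -0.7]
grip_width: 1.003
```

Run:
```python
from h import *
go([.505,.06,.2],5)
c=cam('scene'); cv2.imwrite('pics/s13.png',cv2.resize(c['img'][140:340,170:370],None,fx=3,fy=3,interpolation=cv2.INTER_CUBIC)[:600])
c=cam('wrist'); cv2.imwrite('pics/w13.png',c['img'])
c=cam('top'); cv2.imwrite('pics/t13.png',cv2.resize(c['img'][130:260,180:420],None,fx=3,fy=3,interpolation=cv2.INTER_CUBIC)[:600])
```

```text
t 14.85 pos [ 0.4358 -0.1708  0.3034] toolx [-0.032  0.017 -0.999] tooly [-0.112  0.993  0.021] toolz [ 0.993  0.113 -0.03 ] F [ 0.6  0.4 -0.7] w 1.003 q [ 0.58 -0.   -0.3   1.71 -0.01  1.47  0.4 ]
jaw yaw 6.48 dtool now [0.1052 0.2194 0.0978]
 turn 0.0259 then dtool [0.1052 0.2218 0.0921] newz [ 0.996  0.087 -0.03 ]
 turn -3.1157 then dtool [ 0.1052 -0.2218 -0.0921] newz [-0.996 -0.087  0.03 ]
 turn 3.1675 then dtool [ 0.1052 -0.2218 -0.0921] newz [-0.996 -0.087  0.03 ]
```

View pics/s13.png

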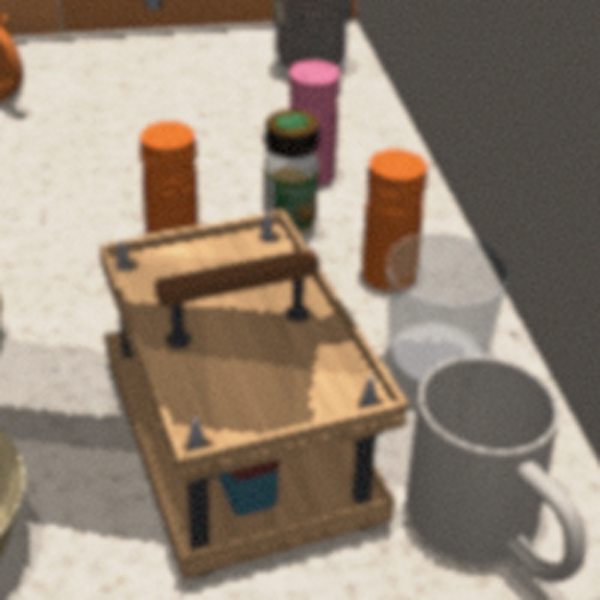

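View pics/w13.png

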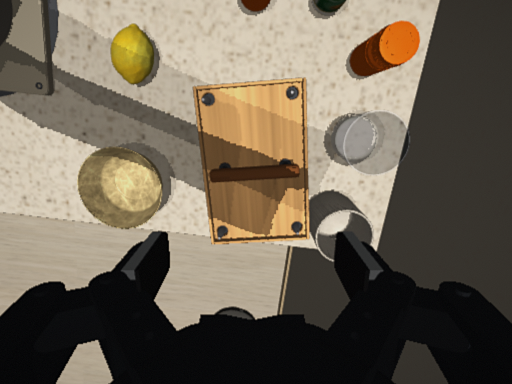

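View pics/t13.png

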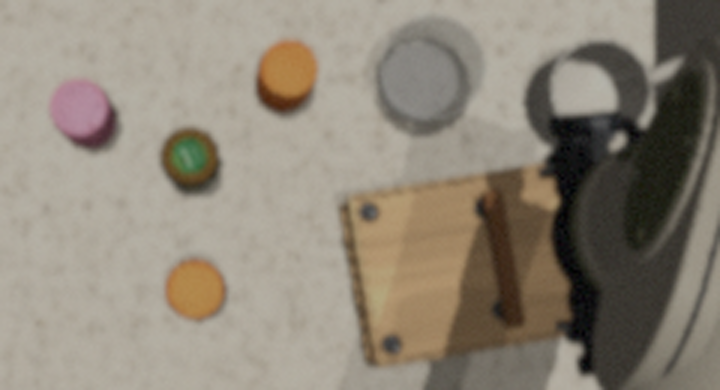

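Run:
```python
from h import *
t=cam('top'); s=cam('scene')
def tri(a,b):
    o1,d1=ray(t,*a);o2,d2=ray(s,*b)
    A=np.stack([d1,-d2],1); k=np.linalg.lstsq(A,o2-o1,rcond=None)[0]
    p,q=o1+k[0]*d1,o2+k[1]*d2; return ((p+q)/2).round(4),np.linalg.norm(p-q).round(4)
T=lambda u,v:(u/3+180-.33,v/3+130-.33)
S=lambda u,v:(u/3+170-.33,v/3+140-.33)
print('jar',tri(T(190,155),S(292,121)))
print('pink',tri(T(80,107),S(315,72)), 'or2',tri(T(288,70),S(398,163)),'or1',tri(T(195,290),S(168,134)))
print('jar z.105',onz(t,*T(190,155),.105),onz(s,*S(292,121),.105))
# jar foot in scene
print('foot front',onz(s,*S(292,243),0))
print('tier pins: ',[tri(T(*a),S(*b)) for a,b in [((371,208),(268,222)),((393,340),(122,243))]])
# rim near corners in scene at z=.103 : 
for p in [(102,247),(282,212),(408,402),(183,455)]: print(onz(s,*S(*p),.103).round(4))
```

```text
jar (array([0.5065, 0.0569, 0.1029]), np.float64(0.0014))
pink (array([0.5408, 0.1393, 0.1026]), np.float64(0.0018)) or2 (array([ 0.5725, -0.015 ,  0.1018]), np.float64(0.0031)) or1 (array([0.4074, 0.0512, 0.1025]), np.float64(0.0028))
jar z.105 [0.50558266 0.0570105  0.105     ] [0.50647655 0.05329803 0.105     ]
foot front [0.50554014 0.03571683 0.        ]
tier pins:  [(array([ 0.468 , -0.0778,  0.1022]), np.float64(0.0024)), (array([ 0.3698, -0.0949,  0.1068]), np.float64(0.0047))]
[ 0.3543 -0.0921  0.103 ]
[ 0.478  -0.0684  0.103 ]
[ 0.5151 -0.2598  0.103 ]
[ 0.3906 -0.2808  0.103 ]
```

Run:
```python
from h import *
R=Ro.from_euler('z',10.6,degrees=True).as_matrix(); o=np.array([.431,-.170,0])
for n,(x0,y0,w,h,k) in {'scene':(190,200,140,140,5),'wrist':(180,60,150,200,4)}.items():
    c=cam(n); im=cv2.resize(c['img'][y0:y0+h,x0:x0+w],None,fx=k,fy=k,interpolation=cv2.INTER_CUBIC)
    f=lambda X:tuple(int(round(v)) for v in ((proj(c,X)-[x0,y0]+.5)*k-.5))
    for z,col in((.103,(0,255,0)),(.085,(255,0,255)),(.0,(255,255,0))):
        P=[f(o+R@[a*.065,b*.1,z]) for a,b in((1,1),(1,-1),(-1,-1),(-1,1))]
        for i in range(4): cv2.line(im,P[i],P[(i+1)%4],col,1)
    for a in(.05,-.05):
        for b in(.085,-.085): cv2.circle(im,f(o+R@[a,b,.113]),3,(0,0,255),-1)
    cv2.imwrite(f'pics/ov_{n}.png',im)
```

```text
(no output)
```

View pics/ov_scene.png

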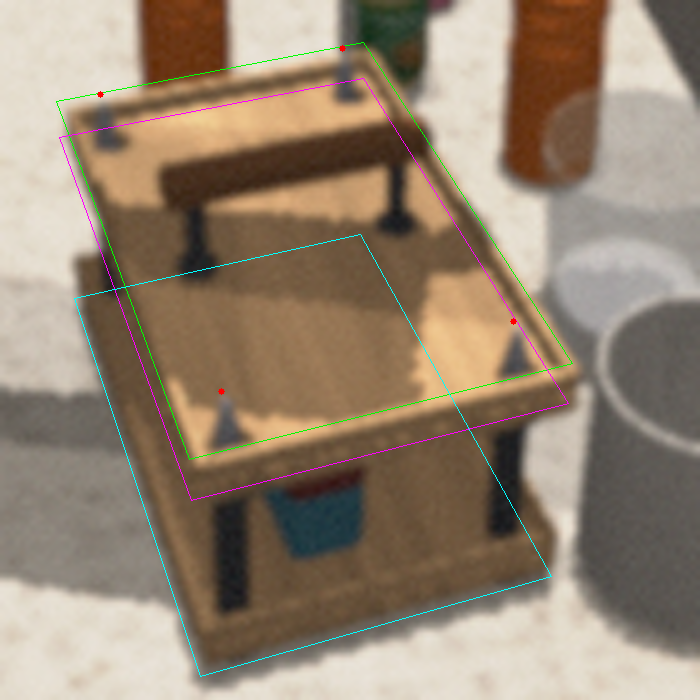

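View pics/ov_wrist.png

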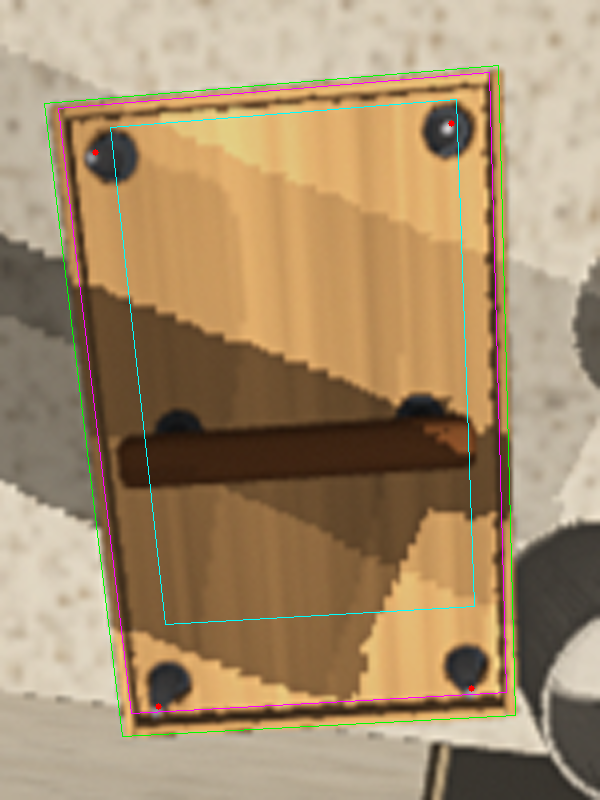

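play_rows(increments="0 0.02 0.008 0;0 0.028 0.012 0;0 0.028 0.012 0;0 0.028 0.012 0;0 0.028 0.012 0;0 0.028 0.012 0;0 0.028 0.012 0;0.02 0.02 0.01 0;0.03 0 0 0;0.03 0 0 0;0 0 0 0;0 0 0 0")

```text
clock: 16.4
position: [0.5038, 0.0558, 0.225]
ee_rot: [-0.029, 0.715, 0.043, 0.697]
ft_force: [0.4, 0.4, 0.8]
grip_width: 0.999
```

Run:
```python
from h import *
go([.5055,.057,.055],5)
c=cam('wrist'); cv2.imwrite('pics/w14.png',c['img'])
print(c['R'].round(3).tolist(), -c['R'].T@c['t'])
```

```text
t 16.4 pos [0.5038 0.0558 0.225 ] toolx [-0.027  0.019 -0.999] tooly [-0.102  0.995  0.021] toolz [ 0.994  0.103 -0.025] F [0.4 0.4 0.8] w 0.999 q [ 0.31  0.14 -0.54  1.74  0.05  1.3  -0.13]
jaw yaw 5.9 dtool now [ 0.1699 -0.0026  0.0061]
 turn 0.0157 then dtool [ 0.1699 -0.0025  0.0062] newz [ 0.996  0.087 -0.026]
 turn -3.1258 then dtool [ 0.1699  0.0025 -0.0062] newz [-0.996 -0.087  0.026]
 turn 3.1573 then dtool [ 0.1699  0.0025 -0.0062] newz [-0.996 -0.087  0.026]
[[0.994, 0.102, -0.026], [0.105, -0.96, 0.258], [0.001, -0.259, -0.966]] [0.49960569 0.12343559 0.36186138]
```

View pics/w14.png

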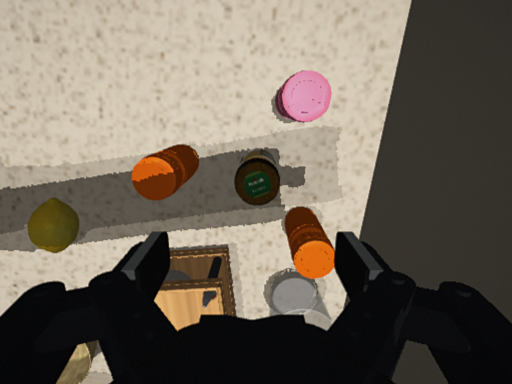

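Run:
```python
from h import *
c=cam('wrist')
im=c['img'];cv2.imwrite('pics/w15.png',cv2.resize(im[130:220,210:310],None,fx=6,fy=6,interpolation=cv2.INTER_CUBIC))
print(onz(c,257.5,182,.105), onz(c,314,257.5,.105),onz(c,153,177,.105),onz(c,305.5,96,.105))
```

```text
[0.50497388 0.0585939  0.105     ] [ 0.57051826 -0.01392213  0.105     ] [0.40535255 0.05272804 0.105     ] [0.53837449 0.14013098 0.105     ]
```

View pics/w15.png

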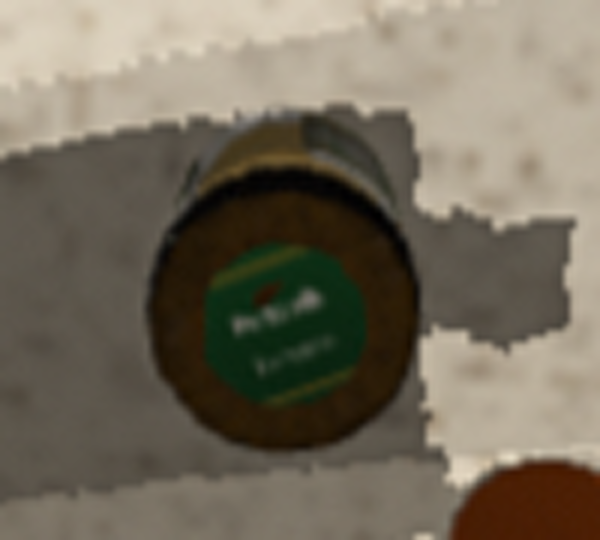

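play_rows(increments="0.02 -0.001 0.003 0;0.02 0 0.002 0;0.02 0 0 0;0.02 0 0 0;0.02 0 0 0;0.01 0 0 0;0 0 0 0;0 0 0 0")

```text
clock: 17.3
position: [0.515, 0.0551, 0.1241]
ee_rot: [-0.027, 0.709, 0.04, 0.704]
ft_force: [-0.4, 1.1, 0.3]
grip_width: 1.0
```

Run:
```python
from h import *
go([.505,.0577,.055],5)
c=cam('wrist');cv2.imwrite('pics/w16.png',c['img'])
```

```text
t 17.3 pos [0.515  0.0551 0.1241] toolx [-0.008  0.018 -1.   ] tooly [-0.096  0.995  0.019] toolz [ 0.995  0.096 -0.006] F [-0.4  1.1  0.3] w 1.0 q [ 0.29  0.25 -0.53  1.85  0.12  1.08 -0.19]
jaw yaw 5.5 dtool now [ 0.0692  0.0023 -0.0093]
 turn 0.0087 then dtool [ 0.0692  0.0022 -0.0093] newz [ 0.996  0.087 -0.006]
 turn -3.1329 then dtool [ 0.0692 -0.0022  0.0093] newz [-0.996 -0.087  0.006]
 turn 3.1503 then dtool [ 0.0692 -0.0022  0.0093] newz [-0.996 -0.087  0.006]
```

View pics/w16.png

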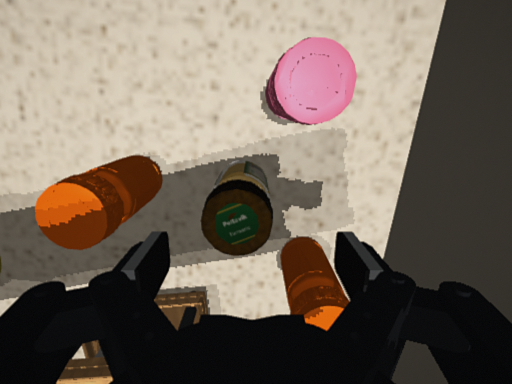

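play_rows(increments="0 0.002 -0.007 0;0 0 -0.003 0;0.01 0 -0.001 0;0.015 0 -0.002 0;0.015 0 -0.002 0;0.015 0 -0.001 0;0 0 0 0;0 0 0 0")

```text
clock: 18.15
position: [0.4984, 0.0567, 0.0689]
ee_rot: [-0.028, 0.707, 0.04, 0.706]
ft_force: [0.5, -1.1, -0.3]
grip_width: 1.003
```

Run:
```python
from h import *
go([.505,.0577,.055],5)
c=cam('wrist');cv2.imwrite('pics/w17.png',c['img'])
```

```text
t 18.15 pos [0.4984 0.0567 0.0689] toolx [-0.002  0.017 -1.   ] tooly [-0.096  0.995  0.017] toolz [ 0.995  0.096 -0.001] F [ 0.5 -1.1 -0.3] w 1.003 q [ 0.28  0.28 -0.52  1.94  0.15  0.95 -0.22]
jaw yaw 5.5 dtool now [0.0139 0.0001 0.0067]
 turn 0.0087 then dtool [0.0139 0.0002 0.0067] newz [ 0.996  0.087 -0.001]
 turn -3.1329 then dtool [ 0.0139 -0.0002 -0.0067] newz [-0.996 -0.087  0.001]
 turn 3.1503 then dtool [ 0.0139 -0.0002 -0.0067] newz [-0.996 -0.087  0.001]
```

View pics/w17.png

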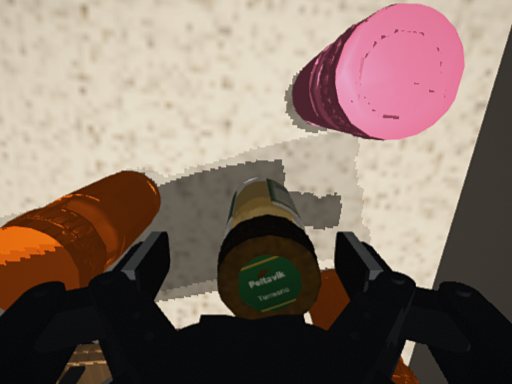

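play_rows(increments="0.005 0 0.006 0;0.005 0 0 0;0.004 0 0.001 0;0 0 0 0;0 0 0 0")

```text
clock: 18.7
position: [0.5073, 0.0577, 0.0553]
ee_rot: [-0.028, 0.706, 0.04, 0.707]
ft_force: [0.6, -0.5, 1.0]
grip_width: 1.0
```

Run:
```python
from h import *
go([.505,.0577,.055],5)
c=cam('wrist');cv2.imwrite('pics/w18.png',c['img'])
```

```text
t 18.7 pos [0.5073 0.0577 0.0553] toolx [ 0.001  0.017 -1.   ] tooly [-0.095  0.995  0.017] toolz [0.995 0.095 0.002] F [ 0.6 -0.5  1. ] w 1.0 q [ 0.27  0.32 -0.51  1.93  0.17  0.93 -0.24]
jaw yaw 5.47 dtool now [ 0.0003  0.0003 -0.0023]
 turn 0.0082 then dtool [ 0.0003  0.0002 -0.0023] newz [0.996 0.087 0.002]
 turn -3.1333 then dtool [ 0.0003 -0.0002  0.0023] newz [-0.996 -0.087 -0.002]
 turn 3.1498 then dtool [ 0.0003 -0.0002  0.0023] newz [-0.996 -0.087 -0.002]
```

View pics/w18.png

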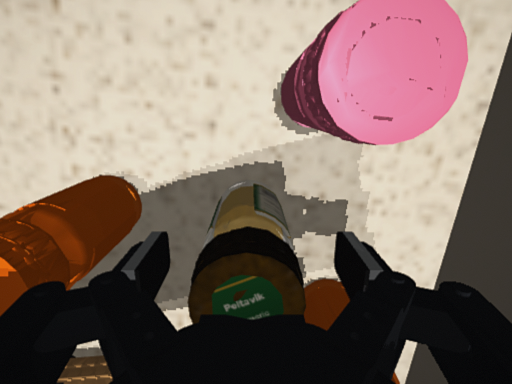

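Jar is centred to ~2 mm at col 248. Close with a moderate grip.

play_rows(increments="0 0 -0.002 0;0 0 0 0;0 0 0 0;0 0 0 0;0 0 0 0;0 0 0 0;0 0 0 0;0 0 0 0;0 0 0 0", hand=1, squeeze=35)

```text
clock: 19.65
position: [0.5052, 0.0573, 0.0559]
ee_rot: [-0.028, 0.706, 0.04, 0.707]
ft_force: [-0.5, 0.1, 0.9]
grip_width: 0.503
```

play_rows(increments="-0.01 0 0 0;-0.02 0 0 0;-0.03 0 0 0;-0.03 0 0 0;-0.03 0 0 0;-0.03 0 0 0;-0.02 0 0 0;0 0 0 0;0 0 0 0")

```text
clock: 20.55
position: [0.5034, 0.0551, 0.2361]
ee_rot: [-0.028, 0.706, 0.041, 0.707]
ft_force: [-0.5, -0.0, -1.6]
grip_width: 0.503
```

Run:
```python
from h import *
R=Ro.from_euler('z',10.6,degrees=True).as_matrix(); T=np.array([.431,-.170,0])+R@[0,.052,0]; print(T)
go([T[0],T[1],.22],10.6)
c=cam('scene');cv2.imwrite('pics/s19.png',c['img'])
c=cam('wrist');cv2.imwrite('pics/w19.png',c['img'])
```

```text
[ 0.42143453 -0.11888736  0.        ]
t 20.55 pos [0.5034 0.0551 0.2361] toolx [ 0.001  0.018 -1.   ] tooly [-0.098  0.995  0.018] toolz [0.995 0.098 0.002] F [-0.5 -0.  -1.6] w 0.503 q [ 0.32  0.11 -0.54  1.75  0.04  1.29 -0.13]
jaw yaw 5.6 dtool now [ 0.0129 -0.1654 -0.0986]
 turn -0.0873 then dtool [ 0.0129 -0.1562 -0.1126] newz [0.983 0.184 0.004]
 turn -3.2289 then dtool [0.0129 0.1562 0.1126] newz [-0.983 -0.184 -0.004]
 turn 3.0543 then dtool [0.0129 0.1562 0.1126] newz [-0.983 -0.184 -0.004]
```

View pics/s19.png

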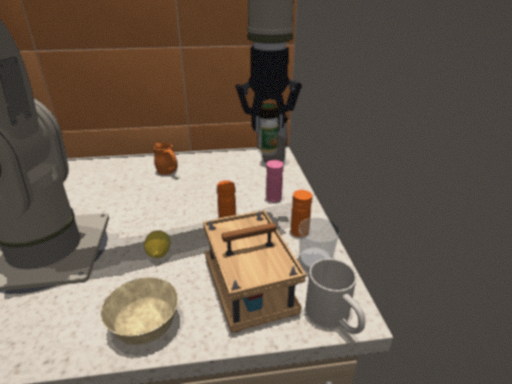

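View pics/w19.png

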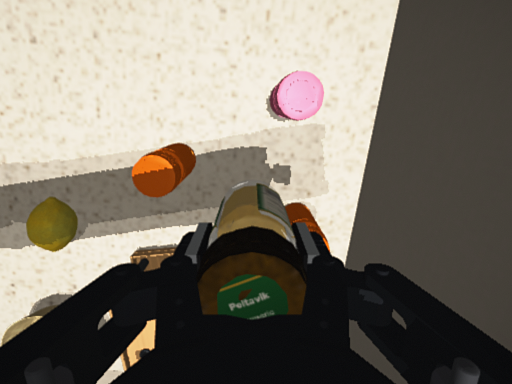

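play_rows(increments="0 -0.01 -0.005 0;0 -0.018 -0.01 0;0 -0.02 -0.012 0;0 -0.02 -0.012 0;0 -0.02 -0.012 0;0 -0.02 -0.012 0;0 -0.02 -0.012 0;0 -0.018 -0.012 0;0 -0.012 -0.008 0;0 -0.005 -0.003 0;0 0 0 0;0 0 0 0")

```text
clock: 21.85
position: [0.4088, -0.1282, 0.2212]
ee_rot: [-0.025, 0.713, 0.042, 0.7]
ft_force: [-0.2, -0.6, -1.3]
grip_width: 0.504
```

Run:
```python
from h import *
go([.4214,-.1189,.150])
```

```text
t 21.85 pos [ 0.4088 -0.1282  0.2212] toolx [-0.019  0.024 -1.   ] tooly [-0.094  0.995  0.026] toolz [ 0.995  0.095 -0.017] F [-0.2 -0.6 -1.3] w 0.504 q [ 0.56 -0.06 -0.34  1.94 -0.04  1.28  0.33]
jaw yaw 5.43 dtool now [0.0712 0.0063 0.0146]
```

play_rows(increments="0 0.003 0.007 0;0 0.003 0.006 0;0.01 0 0.001 0;0.015 0 0 0;0.015 0 0 0;0.01 0 0 0;0 0 0 0;0 0 0 0")

```text
clock: 22.65
position: [0.4244, -0.1146, 0.1668]
ee_rot: [-0.027, 0.713, 0.046, 0.699]
ft_force: [0.5, -0.8, -1.0]
grip_width: 0.503
```

Run:
```python
from h import *
go([.4214,-.1189,.149])
c=cam('scene');cv2.imwrite('pics/s20.png',cv2.resize(c['img'][140:340,170:370],None,fx=3,fy=3,interpolation=cv2.INTER_CUBIC))
```

```text
t 22.65 pos [ 0.4244 -0.1146  0.1668] toolx [-0.02   0.025 -0.999] tooly [-0.102  0.994  0.027] toolz [ 0.995  0.102 -0.017] F [ 0.5 -0.8 -1. ] w 0.503 q [ 0.54  0.02 -0.36  1.98 -0.02  1.16  0.28]
jaw yaw 5.88 dtool now [ 0.0177 -0.0045 -0.0031]
```

View pics/s20.png

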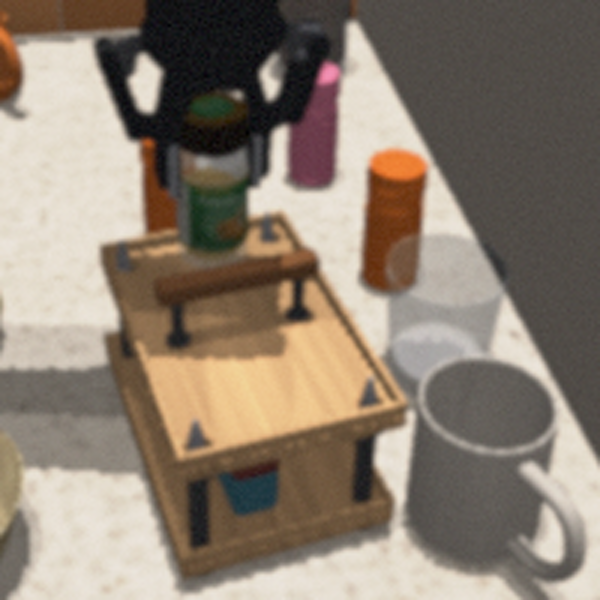

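play_rows(increments="0.004 -0.003 -0.002 0;0.005 0 0 0;0.004 0 0 0;0.002 0 0 0;0 0 0 0")

```text
clock: 23.2
position: [0.4229, -0.1182, 0.1519]
ee_rot: [-0.027, 0.712, 0.045, 0.7]
ft_force: [-0.2, 0.2, -1.3]
grip_width: 0.502
```

Run:
```python
from h import *
go([.4214,-.1189,.149])
```

```text
t 23.2 pos [ 0.4229 -0.1182  0.1519] toolx [-0.018  0.024 -1.   ] tooly [-0.101  0.995  0.026] toolz [ 0.995  0.102 -0.015] F [-0.2  0.2 -1.3] w 0.502 q [ 0.54  0.03 -0.36  2.   -0.01  1.13  0.29]
jaw yaw 5.84 dtool now [ 0.0029 -0.0007 -0.0016]
```

play_rows(increments="0.001 0 0 0;0.001 0 0 0;0.001 0 0 0;0 0 0 0")

```text
clock: 23.6
position: [0.4232, -0.118, 0.1491]
ee_rot: [-0.027, 0.712, 0.045, 0.7]
ft_force: [0.3, -0.0, -1.4]
grip_width: 0.505
```

play_rows(increments="0.001 0 0 0;0 0 0 0")

```text
clock: 23.8
position: [0.4234, -0.118, 0.1492]
ee_rot: [-0.027, 0.712, 0.045, 0.701]
ft_force: [0.0, -0.4, -1.1]
grip_width: 0.505
```

Run:
```python
from h import *
go([.4214,-.1189,.149])
c=cam('scene');cv2.imwrite('pics/s21.png',cv2.resize(c['img'][160:290,190:320],None,fx=4,fy=4,interpolation=cv2.INTER_CUBIC))
```

```text
t 23.8 pos [ 0.4234 -0.118   0.1492] toolx [-0.017  0.024 -1.   ] tooly [-0.101  0.995  0.026] toolz [ 0.995  0.102 -0.014] F [ 0.  -0.4 -1.1] w 0.505 q [ 0.54  0.04 -0.36  2.01 -0.01  1.12  0.29]
jaw yaw 5.84 dtool now [ 0.0002 -0.0007 -0.0021]
```

View pics/s21.png

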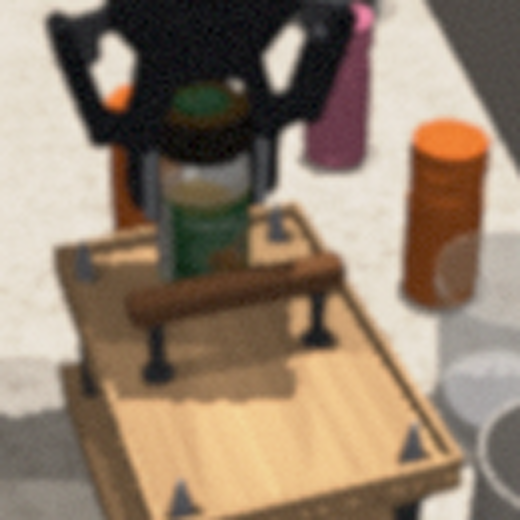

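play_rows(increments="0.0015 0 0 0;0.0015 0 0 0;0 0 0 0")

```text
clock: 24.15
position: [0.4238, -0.1181, 0.1493]
ee_rot: [-0.028, 0.711, 0.044, 0.701]
ft_force: [0.3, 0.5, -0.3]
grip_width: 0.504
```

Run:
```python
from h import *
go([.4214,-.1189,.149])
```

```text
t 24.15 pos [ 0.4238 -0.1181  0.1493] toolx [-0.016  0.023 -1.   ] tooly [-0.101  0.995  0.024] toolz [ 0.995  0.102 -0.013] F [ 0.3  0.5 -0.3] w 0.504 q [ 0.54  0.04 -0.36  2.01 -0.01  1.12  0.28]
jaw yaw 5.84 dtool now [ 0.0003 -0.0006 -0.0024]
```

play_rows(increments="0.003 0 0 0;0.001 0 0 0")

```text
clock: 24.35
position: [0.4242, -0.1182, 0.1489]
ee_rot: [-0.028, 0.711, 0.044, 0.701]
ft_force: [-7.1, 1.9, 11.5]
grip_width: 0.505
```

play_rows(increments="0 0 0 0;0 0 0 0")

```text
clock: 24.55
position: [0.4243, -0.1182, 0.1491]
ee_rot: [-0.028, 0.711, 0.044, 0.701]
ft_force: [-0.3, -0.6, -0.6]
grip_width: 0.505
```

play_rows(increments="0 0 0 0;0 0 0 0;0 0 0 0", hand=-0.1)

```text
clock: 24.85
position: [0.4243, -0.1182, 0.1484]
ee_rot: [-0.028, 0.711, 0.044, 0.701]
ft_force: [0.0, 1.1, -0.5]
grip_width: 0.547
```

play_rows(increments="0 0 0 0;0 0 0 0;0 0 0 0;0 0 0 0;0 0 0 0", hand=-0.6)

```text
clock: 25.35
position: [0.4243, -0.1182, 0.1482]
ee_rot: [-0.028, 0.711, 0.044, 0.701]
ft_force: [-0.2, 0.3, 0.6]
grip_width: 0.803
```

Run:
```python
from h import *
go([.4214,-.1189,.3])
c=cam('scene');cv2.imwrite('pics/s22.png',cv2.resize(c['img'][160:290,190:320],None,fx=4,fy=4,interpolation=cv2.INTER_CUBIC))
c=cam('wrist');cv2.imwrite('pics/w22.png',c['img'])
```

```text
t 25.35 pos [ 0.4243 -0.1182  0.1482] toolx [-0.015  0.022 -1.   ] tooly [-0.101  0.995  0.023] toolz [ 0.995  0.101 -0.013] F [-0.2  0.3  0.6] w 0.803 q [ 0.54  0.04 -0.36  2.01 -0.01  1.12  0.28]
jaw yaw 5.82 dtool now [-0.1517  0.0031 -0.0049]
```

View pics/w22.png

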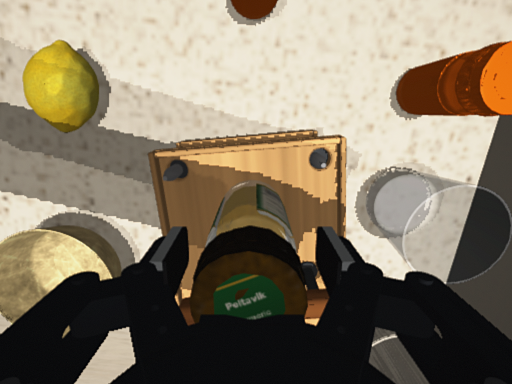

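View pics/s22.png

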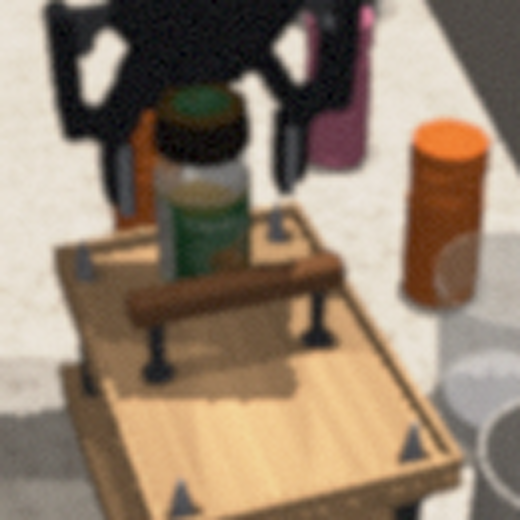

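play_rows(increments="-0.01 0 -0.001 0;-0.015 0 -0.001 0;-0.02 0 0 0;-0.02 0 0 0;0 0 0 0", hand=-1)

```text
clock: 25.95
position: [0.4229, -0.1197, 0.218]
ee_rot: [-0.028, 0.711, 0.044, 0.701]
ft_force: [0.1, -0.6, -0.1]
grip_width: 0.996
```

Run:
```python
from h import *
go([.4243,-.1182,.3])
```

```text
t 25.95 pos [ 0.4229 -0.1197  0.218 ] toolx [-0.015  0.022 -1.   ] tooly [-0.101  0.995  0.023] toolz [ 0.995  0.102 -0.013] F [ 0.1 -0.6 -0.1] w 0.996 q [ 0.55 -0.03 -0.35  1.92 -0.03  1.27  0.31]
jaw yaw 5.84 dtool now [-0.0819  0.0033  0.0005]
```

play_rows(increments="-0.02 0 0 0;-0.03 0 0 0;-0.03 0 0 0;-0.03 0 0 0;-0.02 0 0 0;0 0 0 0;0 0 0 0;0 0 0 0")

```text
clock: 26.75
position: [0.423, -0.1222, 0.352]
ee_rot: [-0.028, 0.712, 0.044, 0.701]
ft_force: [-0.8, -0.2, 0.5]
grip_width: 1.001
```

Run:
```python
from h import *
go([.4243,-.1182,.3])
c=cam('scene');cv2.imwrite('pics/s23.png',cv2.resize(c['img'][140:340,170:370],None,fx=3,fy=3,interpolation=cv2.INTER_CUBIC))
c=cam('wrist');cv2.imwrite('pics/w23.png',c['img'])
```

```text
t 26.75 pos [ 0.423  -0.1222  0.352 ] toolx [-0.017  0.022 -1.   ] tooly [-0.102  0.995  0.024] toolz [ 0.995  0.102 -0.015] F [-0.8 -0.2  0.5] w 1.001 q [ 0.56 -0.08 -0.34  1.69 -0.05  1.55  0.32]
jaw yaw 5.87 dtool now [0.052  0.0026 0.0025]
```

View pics/s23.png

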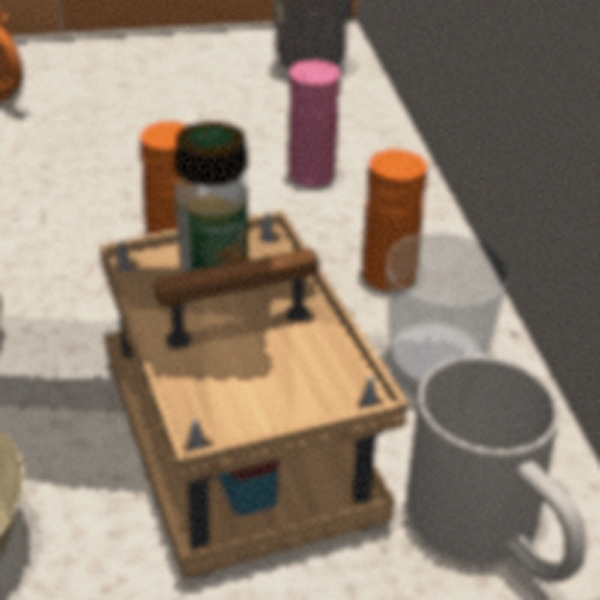

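View pics/w23.png

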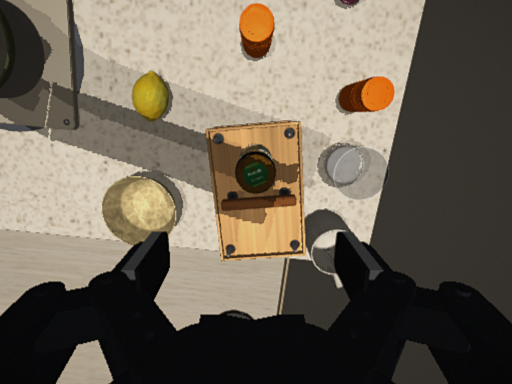

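All is in place: the tier is over all four posts, the jar is upright and the gripper is clear of everything. Handing in.

Run:
```python
from h import *
print(workorder.hand_in())
```

```text
the job is handed in; nothing more can be done
None
```

The job is done and handed in at about 27 s of the 72 s allowed. I lifted the upper tier by its handle and lowered it over the four posts. I then stood the green-labelled jar on the +y side of the handle.

**What the last pictures showed:**
- All four pins stand through the holes. In the close wrist picture, taken before the jar was placed, the tier's rim matched its expected outline at seat height.
- The jar stands upright and free, and the gripper is well above everything.
- The blue box is still on the lower tier in the scene view. I did not see the cup after seating, because the tier covers it. Nothing touched it that I could see.

**What did not go exactly to plan:**
- **Tilt while lowering:** the tool drifted by about 3 degrees, so the tier came down tilted and its front edge touched first, at about 28 N. Easing the grip let it settle level.
- **Scene camera:** this view lay about 2 pixels off the expected outline everywhere. I put this down to calibration, as the wrist view agreed with the outline.

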